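# Gather the bench's loose batteries into their tray

### The arm

A 7-joint arm with a two-finger parallel gripper is mounted at the origin on the work surface. World frame = base frame: x ahead of the robot, y to its left, z up, the work surface at z = 0. Lengths are in m, angles in rad, forces in N, time in s.
With the tool pointing down it reaches from about 0.425 to 0.875 m from the base axis. Payload 4.7 kg.
Tool frame: the origin (TCP) lies at the very end of the fingers, on their centre line; the grasp point (between the pads) lies 19 mm behind it; z points along the fingers, y is the line along which they close (so a half turn about z gives the same grasp; the last joint's range is limited). The gripper opens to 87 mm and grips with 3 to 60 N. Pads are 19 mm wide; open, the fingers measure 117 mm over their backs; the gripper's body (75 mm by 190 mm) begins 51 mm behind the grasp point.
Start: joints at [-1.198, 0.321, -0.07, 1.45, 0.023, 1.371, -0.057], TCP at [0.228, 0.609, 0.183] pointing down, gripper open.
Joint ranges: [-2.86, 2.86], [-0.3, 2.09], [-1.38, 1.24], [0.06, 2.45], [-1.56, 4.7], [0.09, 2.05], [-2.69, 2.69]. Speed limits (rad/s): [2.57, 2.57, 3.14, 3.14, 3.14, 3.14, 3.14].

### API

Orientations are given as a rotation vector (axis times angle).
In Python, from bench import ctrl, vision gives the robot as it stands.
- The arm moves only by the tool jog_arm, never from a script. Its argument "increments" is a list of rows, each an object of numbers: "tx", "ty", "tz": the shift along the tool's x, y, z in mm; "wx", "wy", "wz": the turn, a rotation vector about the tool's x, y, z in rad; "gripper": the opening, from 0 (shut) to 1 (fully open). In form: [{"tx": .., "ty": .., "tz": .., "wx": .., "wy": .., "wz": .., "gripper": ..}, ...]. A call has exactly 5 rows; each row is the pose to reach, as a shift and turn from the pose commanded when the call began, along the tool's axes at that moment; what a row does not reach only later rows make up. A row lasts 1/12 s, in which the tool goes at most 41.7 mm and 7.16 degrees, less where a joint would pass 70% of its speed; a pose out of reach is approached as far as the arm can. A call with a gripper value outside its range is refused whole. The fingers move at their own pace and stop on an object; "grip_force" is the grip in N (left out, the last holds). Time passes only in rows, so rows that repeat a pose let the fingers close, or fill a call up. It gives the time, the measured TCP pose, the force, the opening and the grip force at its end, in the units of the state.
- ctrl.get_state(): the state, without advancing time (a new reading comes with each control period).
- vision.get_image(name): name is "scene" or "top" or "wrist"; returns a dict with "color" (420x560x3 uint8, blue, green, red), "fx", "fy", "cx", "cy" (pixels), "extrinsics" (4x4, takes a point from world to camera coordinates). Camera axes: x right, y down, z forward; pixel columns grow to the right and rows downward; lengths in m; the calibration is good to about 2 mm. A picture is of the moment at which its call begins. There is no depth.
- ctrl.close_job(): hands the job in; it is judged then, once.
Trained networks look in the newest picture that a camera, given by its name, has taken for a name from the list of things; names that differ only in an ending like _2 or _b are one class to them, and where a whole thing is asked for, a point or a joint stands for the part that bears it (a point fixed in the world has none). Each returns a list of dicts, best first, with "conf" (0 to 1); they miss things now and then, are a little off and sometimes report something else, mostly with a low value. They report only what shows in the picture. A call takes as long as a camera call. They do not tell look-alikes from the thing itself.
- vision.spot_in(camera, thing): "bbox" ([left, top, right, bottom] in pixels, round what is visible of it).
The state is a dict: "time": time; "joint_positions": joint angles; "qd": joint speeds; "joint_torque": joint torques, N m; "position": TCP position; "tool_rot": TCP orientation; "ft_force": force on the tool from outside, world axes, zero at the start; "torque": the same for the moment, N m; "grip_width": opening from 0.0 (shut) to 1.0 (fully open); "grip_force": force on a finger pad.
Only numpy, scipy, OpenCV 4.12 (cv2) and the standard library are available. Lean on these libraries where they do the work, as an engineer would, in place of code of your own. Each camera call takes 0.05 s, during which the arm holds its last target. There are 200 camera calls.

### The job

Gather the four loose batteries (large, medium and slim round cells and the rectangular block) into the grey sorting tray: stand each one, terminals up, fully down in the pocket made for its size and shape, the block with its long side along the pocket's long side. The two black can capacitors look alike but have two screw posts on top instead of one nub: leave them standing where they are.

Things in the scene. Friction and masses are not known exactly. Their poses are not given: they have to be found in the camera images.
- d_cell: The large round battery: black jacket, bright steel top; 33 mm in diameter, shoulder at 58 mm, one central steel nub (10 mm wide, top at 61 mm). 140 g. Origin: centre of the underside; z runs up through the terminal. Starts standing on the bench; yaw has no meaning.
- c_cell: The medium round battery: black jacket, bright steel top, 26 mm in diameter, shoulder at 47 mm, one central steel nub (7 mm wide, top at 50 mm). 70 g. Origin: centre of the underside; z runs up through the terminal. Starts standing on the bench; yaw has no meaning.
- aa_cell: The slim round battery: black jacket, bright steel top, 14.6 mm in diameter, shoulder at 47 mm, one central steel nub (6 mm wide, top at 50 mm). 25 g. Origin: centre of the underside; z runs up through the terminal. Starts standing on the bench; yaw has no meaning.
- block_battery: The rectangular block battery: black, 17.5 mm along its x, 26.5 mm along its y, 46 mm tall, with two steel snap terminals side by side on its bright steel top (3 mm high). 46 g. Origin: centre of the underside; z up. Starts standing on the bench, at any yaw within 0.8 rad either way.
- pocket_d: Fixed grey plastic insert, 62 x 62 x 14 mm; the four stand in a row, 64 mm apart along their common y, in any order, in a low tray (rim 10 mm above the table). Origin: centre of underside, 3 mm above the table; z up. Pocket in its top, centred, 10 mm deep, black liner on its floor, which is 4 mm above the origin: round pocket 47 mm in diameter, for the large round battery.
- pocket_c: Fixed grey plastic insert, 62 x 62 x 14 mm; the four stand in a row, 64 mm apart along their common y, in any order, in a low tray (rim 10 mm above the table). Origin: centre of underside, 3 mm above the table; z up. Pocket in its top, centred, 10 mm deep, black liner on its floor, which is 4 mm above the origin: round pocket 40 mm in diameter, for the medium round battery.
- pocket_aa: Fixed grey plastic insert, 62 x 62 x 14 mm; the four stand in a row, 64 mm apart along their common y, in any order, in a low tray (rim 10 mm above the table). Origin: centre of underside, 3 mm above the table; z up. Pocket in its top, centred, 10 mm deep, black liner on its floor, which is 4 mm above the origin: round pocket 28 mm in diameter, for the slim round battery.
- pocket_block: Fixed grey plastic insert, 62 x 62 x 14 mm; the four stand in a row, 64 mm apart along their common y, in any order, in a low tray (rim 10 mm above the table). Origin: centre of underside, 3 mm above the table; z up. Pocket in its top, centred, 10 mm deep, black liner on its floor, which is 4 mm above the origin: rectangular pocket, 31.5 mm along its x and 40.5 mm along its y, for the block battery, whose long side goes along the pocket's long side.
- cap_large: Look-alike, to be left alone: a can capacitor, black sleeve 32 mm in diameter, 54 mm tall, black top with two bright metal screw posts (11 mm wide, 8 mm high, 16 mm apart) instead of one central nub. Origin: centre of the underside; z up. Stands loose on the bench.
- cap_small: Look-alike, to be left alone: a can capacitor, black sleeve 25 mm in diameter, 45 mm tall, black top with two bright metal screw posts (9 mm wide, 8 mm high, 12.5 mm apart). Origin: centre of the underside; z up. Stands loose on the bench.
There are look-alikes about, which are no part of the job. Leave any orange look-alike of the pocket_block alone.

How it is judged:
By the outcome, as a careful person would: the job done as asked, in the order asked, and still so for the second after the job is handed in, with the robot touching nothing.
It also fails if it takes over 102 s, if anything falls off the work surface, if the arm or the gripper's body presses on something with over 40 N, if the wrist force passes 120 N, or if a joint passes its speed limit or range.

## Working session

There is one attempt and no reset: what is moved stays moved. The work goes in short steps, Python scripts to look and compute and a tool call to move; the robot and the scene stay as the last step left them, time stands still between calls to the robot, and variables do not carry over. Pictures are saved under pics/ and viewed, at most 14 in all, crops included, and the job is handed in when it is done.

Besides the shell and the picture viewer there is one more tool, called after "Call:" as a command line: name --argument value ..., lists and objects as JSON in quotes. jog_arm: Moves the arm, as the interface text tells. Its arguments: {"type":"object","properties":{"increments":{"type":"array"},"grip_force":{"type":"number"}},"required":["increments"]}

```bash
mkdir -p pics; ls; cat > h.py <<'E'
import numpy as np, cv2
from scipy.spatial.transform import Rotation as R
from bench import ctrl, vision
def ray(im,u,v,z):
    T=im["extrinsics"];Rm=T[:3,:3];c=-Rm.T@T[:3,3]
    d=Rm.T@np.array([(u-im["cx"])/im["fx"],(v-im["cy"])/im["fy"],1.])
    return c+d*(z-c[2])/d[2]
def proj(im,p):
    q=im["extrinsics"]@np.append(p,1.);return np.array([im["fx"]*q[0]/q[2]+im["cx"],im["fy"]*q[1]/q[2]+im["cy"]])
E
python3 - <<'E'
from h import *
s=ctrl.get_state();print(s)
for n in["scene","top"]:
    im=vision.get_image(n);cv2.imwrite(f"pics/{n}0.png",im["color"]);T=im["extrinsics"];print(n,im["fx"],im["cx"],im["cy"],-T[:3,:3].T@T[:3,3],T[:3,:3].round(3).tolist())
    np.save(n+".npy",im,allow_pickle=True)
E
```

```text
pics
{'time': 0.0, 'joint_positions': array([-1.19789812,  0.32180811, -0.07013712,  1.45167737,  0.02257898,
        1.37078187, -0.05688857]), 'qd': array([-1.03522948e-03, -6.85730390e-04, -8.30246916e-05, -9.63768838e-04,
        6.84840880e-04,  7.58627268e-04, -1.27310199e-03]), 'joint_torque': array([-1.72096229e-04, -4.91294003e+01, -4.03813524e-01, -3.12519228e+01,
       -6.37795287e-02,  4.39798983e-02,  1.59478177e-04]), 'position': array([0.22803865, 0.60801817, 0.18227046]), 'tool_rot': array([-5.60395678e-01, -3.09092455e+00,  2.93195952e-03]), 'ft_force': array([ 0.66074266, -0.41453692, -0.74557724]), 'torque': array([ 0.02529222, -0.00624955, -0.03446123]), 'grip_force': 0.0, 'grip_width': 1.0005523527137776}
scene 444.17928213296693 287.32910120009655 210.54980302588544 [1.12333831 0.02088776 0.75383056] [[-0.009, 1.0, -0.003], [0.759, 0.004, -0.651], [-0.651, -0.008, -0.759]]
top 440.2702771334144 270.1896839878396 205.7904751616407 [ 0.34665133 -0.01049883  0.9144274 ] [[0.02, -1.0, 0.003], [-0.98, -0.02, -0.199], [0.199, 0.001, -0.98]]
```

View pics/scene0.png

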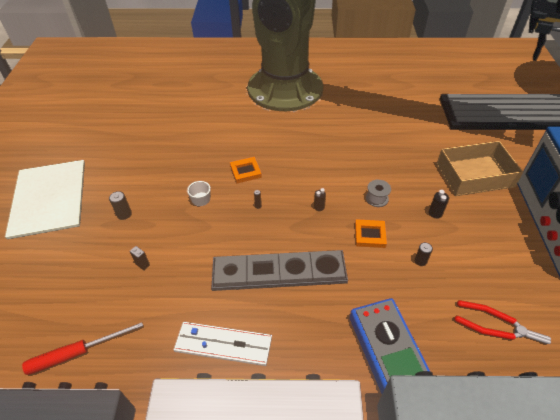

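View pics/top0.png

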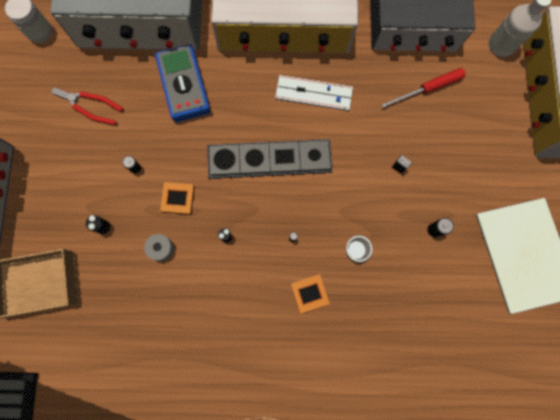

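```bash
python3 - <<'E'
from h import *
for n in["top","scene"]:
    for t in ["d_cell","c_cell","aa_cell","block_battery","pocket_d","pocket_c","pocket_aa","pocket_block","cap_large","cap_small"]:
        print(n,t,[(np.round(d["bbox"]).astype(int).tolist(),round(d["conf"],2)) for d in vision.spot_in(n,t)][:4])
E
```

```text
top d_cell [([427, 220, 452, 241], 0.69)]
top c_cell [([121, 156, 141, 173], 0.65)]
top aa_cell [([290, 234, 295, 244], 0.51), ([86, 217, 110, 237], 0.15)]
top block_battery [([395, 157, 414, 175], 0.72)]
top pocket_d [([210, 144, 244, 179], 0.92), ([235, 142, 269, 174], 0.65)]
top pocket_c [([210, 144, 244, 179], 0.92), ([235, 142, 269, 174], 0.65)]
top pocket_aa [([299, 142, 332, 173], 0.9)]
top pocket_block [([161, 183, 194, 211], 0.84), ([292, 275, 330, 311], 0.67), ([270, 144, 298, 171], 0.64), ([289, 234, 297, 241], 0.18)]
top cap_large [([85, 216, 114, 236], 0.89)]
top cap_small [([220, 228, 231, 241], 0.51)]
scene d_cell [([111, 194, 134, 220], 0.66)]
scene c_cell [([416, 242, 432, 269], 0.56)]
scene aa_cell [([255, 193, 258, 212], 0.59)]
scene block_battery [([129, 247, 151, 272], 0.85), ([310, 188, 326, 212], 0.43)]
scene pocket_d [([278, 252, 314, 285], 0.67), ([312, 250, 345, 281], 0.6)]
scene pocket_c [([278, 252, 314, 285], 0.67), ([312, 250, 345, 281], 0.6)]
scene pocket_aa [([214, 258, 247, 287], 0.57), ([415, 241, 434, 268], 0.23)]
scene pocket_block [([230, 156, 262, 184], 0.67), ([354, 221, 385, 247], 0.61), ([246, 253, 280, 286], 0.59)]
scene cap_large [([429, 192, 446, 218], 0.66), ([215, 254, 246, 286], 0.46)]
scene cap_small [([315, 190, 327, 212], 0.47)]
```

The scene view shows the grey tray at (280,268) with pockets AA, block, C and D from left to right. Candidates in the top view:
- large: (441,229) D, or (98,224) with two posts
- medium: (131,164) C, or (225,235) with two posts
- slim: (293,238)
- block: (402,164)
- pocket_block: grey (285,156), or the orange look-alikes at (177,198) and (310,294)

One close crop to check this.

```bash
python3 - <<'E'
from h import *
t=np.load("top.npy",allow_pickle=True).item();s=np.load("scene.npy",allow_pickle=True).item()
def c(im,u,v,r=17):return cv2.resize(im["color"][v-r:v+r,u-r:u+r],(260,260),interpolation=cv2.INTER_NEAREST)
P=[(441,229),(131,164),(293,238),(402,164),(98,224),(225,235)]
g=[c(t,*p) for p in P]
cv2.imwrite("pics/crop.png",np.vstack([np.hstack(g[:3]),np.hstack(g[3:])]))
H=[.058,.047,.047,.046,.062,.053]
for p,h in zip(P,H):
    x=ray(t,*p,h);print(p,x.round(3),proj(s,x).round(0))
# refine tray & objects
for p in [(224,159),(254,157),(285,156),(315,155)]:print("pocket",ray(t,*p,.017).round(4))
for p in [(231,269),(263,268),(295,266),(327,264)]:print("pocket s",ray(s,*p,.017).round(4))
E
```

```text
(441, 229) [ 0.481 -0.347  0.058] [119. 194.]
(131, 164) [0.605 0.277 0.047] [421. 245.]
(293, 238) [ 0.459 -0.056  0.047] [256. 190.]
(402, 164) [ 0.616 -0.279  0.046] [138. 249.]
(98, 224) [0.477 0.326 0.062] [435. 192.]
(225, 235) [0.461 0.078 0.053] [317. 190.]
pocket [0.6286 0.0904 0.017 ]
pocket [0.6344 0.0267 0.017 ]
pocket [ 0.638  -0.0392  0.017 ]
pocket [ 0.6416 -0.1031  0.017 ]
pocket s [ 0.6429 -0.0965  0.017 ]
pocket s [ 0.6401 -0.0337  0.017 ]
pocket s [0.635  0.0293 0.017 ]
pocket s [0.6299 0.0927 0.017 ]
```

View pics/crop.png

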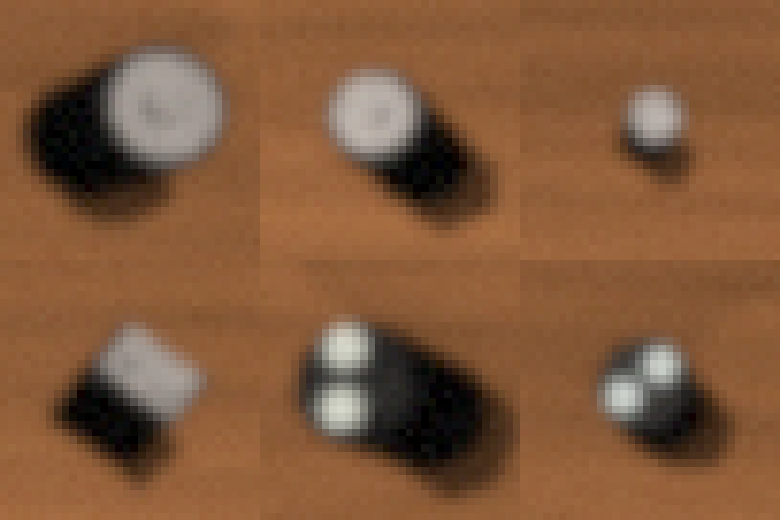

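The crop confirms it: D, C and AA have plain bright tops with one nub, at about (445,226), (129,162) and (294,236). The block is at (402,162). The two cans with posts, at (98,224) and (225,235), are the capacitors. I'll refine these by segmentation.

```bash
python3 - <<'E'
from h import *
t=np.load("top.npy",allow_pickle=True).item();s=np.load("scene.npy",allow_pickle=True).item()
def seg(im,u,v,r,dark):
    c=im["color"][v-r:v+r,u-r:u+r].astype(int)
    m=((c.max(2)-c.min(2)<40)&(c.min(2)>75)) if not dark else (c.max(2)<32)
    n,l,st,ce=cv2.connectedComponentsWithStats(m.astype(np.uint8))
    k=1+np.argmax(st[1:,4]);return ce[k]+[u-r,v-r],st[k],(l==k)
for nm,p,h,q in [("d",(445,226),.058,(119,196)),("c",(129,162),.047,(425,247)),("aa",(294,236),.047,(257,192)),("blk",(402,162),.046,(139,252))]:
    for im,pp in((t,p),(s,q)):
        ce,st,m=seg(im,*pp,14,False);print(nm,ce.round(1),st[2:],ray(im,*ce,h).round(4))
        if nm=="blk":
            pts=np.array([ray(im,u+pp[0]-14,v+pp[1]-14,h)[:2] for v,u in np.argwhere(m)]).astype(np.float32)
            print("rect",cv2.minAreaRect(pts*1000))
for p,q in zip([(224,159),(254,157),(285,156),(315,155)],[(231,269),(263,268),(295,266),(327,264)][::1]):
    for im,pp in((t,p),(s,q)):
        ce,st,m=seg(im,*pp,12,True);print(ce.round(1),st[2:],ray(im,*ce,.010).round(4))
E
```

```text
d [445.1 225.3] [ 15  16 193] [ 0.4887 -0.355   0.058 ]
d [116.2 196.6] [ 15  10 116] [ 0.489  -0.3509  0.058 ]
c [128.5 161.6] [ 12  12 113] [0.6096 0.2825 0.047 ]
c [425.5 247.4] [12 10 95] [0.6099 0.2842 0.047 ]
aa [293.1 236. ] [ 7  7 44] [ 0.463  -0.0564  0.047 ]
aa [256.8 192.3] [ 6  5 21] [ 0.4648 -0.0537  0.047 ]
blk [404.  161.4] [13 12 97] [ 0.6221 -0.2832  0.046 ]
rect ((622.12646484375, -283.0808410644531), (25.96762466430664, 16.709505081176758), 53.20970153808594)
blk [136.5 251.6] [14 10 84] [ 0.6228 -0.2798  0.046 ]
rect ((622.7908935546875, -279.90203857421875), (24.233501434326172, 15.737592697143555), 52.956661224365234)
[223.3 158.8] [17 16 99] [0.6312 0.0926 0.01  ]Traceback (most recent call last):
  File "<stdin>", line 16, in <module>
  File "<stdin>", line 7, in seg
    return _wrapfunc(a, 'argmax', axis=axis, out=out, **kwds)
    return bound(*args, **kwds)
ValueError: attempt to get argmax of an empty sequence
```

Positions (m): C (0.610, 0.283), AA (0.464, -0.055), D (0.489, -0.353), block (0.622, -0.281) with its long axis at 53°. Tray yaw is about 0.068, with pockets D (0.630, 0.092), C (0.634, 0.028), block (0.6385, -0.036) and AA (0.643, -0.100). C first; I'll turn the tool so its axes line up with the world axes.

Call:
jog_arm --increments '[{"tx": -32,"ty": -11,"tz": 0,"wz": -0.12},{"tx": -64,"ty": -23,"tz": 0,"wz": -0.24},{"tx": -95,"ty": -34,"wz": -0.358},{"tx": -126,"ty": -46,"wz": -0.358},{"tx": -157,"ty": -57,"wz": -0.358}]'

```text
validation failed for argument at $.in...
```

Call:
jog_arm --increments '[{"tx": -25,"ty": -22,"gripper": 0.6},{"tx": -50,"ty": -43,"gripper": 0.6},{"tx": -75,"ty": -65,"gripper": 0.6},{"tx": -101,"ty": -86,"gripper": 0.6},{"tx": -127,"ty": -108,"gripper": 0.6}]'

```text
validation failed for argument at $.in...
```

Call:
jog_arm --increments '[{"tx": -25,"ty": -22,"tz": 10},{"tx": -50,"ty": -43,"tz": 20},{"tx": -75,"ty": -65,"tz": 30},{"tx": -101,"ty": -86,"tz": 40},{"tx": -127,"ty": -108,"tz": 50}]'

```text
validation failed for argument at $.in...
```

Call:
jog_arm --increments '[{"tx": -32,"ty": -11,"tz": 0,"wx": 0,"wy": 0,"wz": -0.12,"gripper": 0.6},{"tx": -64,"ty": -23,"tz": 0,"wx": 0,"wy": 0,"wz": -0.24,"gripper": 0.6},{"tx": -95,"ty": -34,"tz": 0,"wx": 0,"wy": 0,"wz": -0.358,"gripper": 0.6},{"tx": -126,"ty": -46,"tz": 0,"wx": 0,"wy": 0,"wz": -0.358,"gripper": 0.6},{"tx": -157,"ty": -57,"tz": 0,"wx": 0,"wy": 0,"wz": -0.358,"gripper": 0.6}]'

```text
time: 1.52
position: [0.3563, 0.4989, 0.1835]
tool_rot: [0.001, 3.141, 0.0]
ft_force: [0.1, 0.4, -0.3]
grip_width: 0.709
grip_force: 0.0
```

Call:
jog_arm --increments '[{"tx": -25,"ty": -22,"tz": 0,"wx": 0,"wy": 0,"wz": 0,"gripper": 0.6},{"tx": -50,"ty": -43,"tz": 0,"wx": 0,"wy": 0,"wz": 0,"gripper": 0.6},{"tx": -75,"ty": -65,"tz": 0,"wx": 0,"wy": 0,"wz": 0,"gripper": 0.6},{"tx": -101,"ty": -86,"tz": 0,"wx": 0,"wy": 0,"wz": 0,"gripper": 0.6},{"tx": -127,"ty": -108,"tz": 0,"wx": 0,"wy": 0,"wz": 0,"gripper": 0.6}]'

```text
time: 1.93
position: [0.4832, 0.3911, 0.1837]
tool_rot: [0.001, 3.141, 0.001]
ft_force: [-0.6, 0.1, 0.2]
grip_width: 0.601
grip_force: 0.0
```

Call:
jog_arm --increments '[{"tx": -30,"ty": -25,"tz": 10,"wx": 0,"wy": 0,"wz": 0,"gripper": 0.6},{"tx": -60,"ty": -50,"tz": 20,"wx": 0,"wy": 0,"wz": 0,"gripper": 0.6},{"tx": -90,"ty": -75,"tz": 30,"wx": 0,"wy": 0,"wz": 0,"gripper": 0.6},{"tx": -115,"ty": -98,"tz": 40,"wx": 0,"wy": 0,"wz": 0,"gripper": 0.6},{"tx": -127,"ty": -108,"tz": 45,"wx": 0,"wy": 0,"wz": 0,"gripper": 0.6}]'

```text
time: 2.35
position: [0.6125, 0.2774, 0.1369]
tool_rot: [0.012, 3.141, -0.006]
ft_force: [0.5, -0.5, -0.4]
grip_width: 0.6
grip_force: 0.0
```

```bash
python3 - <<'E'
from h import *
s=ctrl.get_state();print(s["time"],s["position"],s["joint_positions"].round(2),s["grip_width"])
im=vision.get_image("wrist");cv2.imwrite("pics/w1.png",im["color"]);T=im["extrinsics"];print(im["fx"],-T[:3,:3].T@T[:3,3],T[:3,:3].round(3).tolist())
s=ctrl.get_state()["position"];print(proj(im,s),proj(im,[.61,.2832,.047]))
E
```

```text
2.35 [0.61249434 0.27741094 0.13688768] [-0.58  0.39  0.15  1.46 -0.06  1.3   1.14] 0.5998736204506828
341.09139734716155 [0.54165552 0.27873183 0.33749396] [[0.007, 1.0, -0.004], [0.965, -0.006, 0.263], [0.263, -0.006, -0.965]]
[268.57993448 235.05755912] [277.96576374 197.19292039]
```

View pics/w1.png

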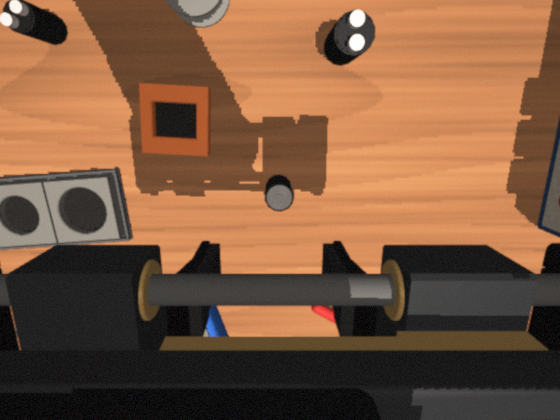

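The wrist view has C's top at (279,194), within about 2 mm of the estimate. Descending and gripping.

Call:
jog_arm --increments '[{"tx": 0,"ty": 0,"tz": 0,"wx": 0,"wy": 0,"wz": 0,"gripper": 0.6},{"tx": 0,"ty": 0,"tz": 30,"wx": 0,"wy": 0,"wz": 0,"gripper": 0.6},{"tx": 0,"ty": 0,"tz": 60,"wx": 0,"wy": 0,"wz": 0,"gripper": 0.55},{"tx": 0,"ty": 0,"tz": 85,"wx": 0,"wy": 0,"wz": 0,"gripper": 0.5},{"tx": 0,"ty": 0,"tz": 100,"wx": 0,"wy": 0,"wz": 0,"gripper": 0.5}]'

```text
time: 2.82
position: [0.6056, 0.2867, 0.0358]
tool_rot: [0.005, -3.138, -0.001]
ft_force: [-0.1, 0.1, -0.5]
grip_width: 0.515
grip_force: 0.0
```

Call:
jog_arm --increments '[{"tx": 0,"ty": 0,"tz": 0,"wx": 0,"wy": 0,"wz": 0,"gripper": 0.5},{"tx": 0,"ty": 0,"tz": 5,"wx": 0,"wy": 0,"wz": 0,"gripper": 0.5},{"tx": 0,"ty": 0,"tz": 10,"wx": 0,"wy": 0,"wz": 0,"gripper": 0.5},{"tx": 0,"ty": 0,"tz": 20,"wx": 0,"wy": 0,"wz": 0,"gripper": 0.5},{"tx": 0,"ty": 0,"tz": 21,"wx": 0,"wy": 0,"wz": 0,"gripper": 0.5}]'

```text
time: 3.23
position: [0.6085, 0.2842, 0.0167]
tool_rot: [-0.001, -3.141, -0.0]
ft_force: [-0.4, -0.3, -0.8]
grip_width: 0.502
grip_force: 0.0
```

```bash
python3 - <<'E'
from h import *
im=vision.get_image("wrist");cv2.imwrite("pics/w2.png",im["color"]);s=ctrl.get_state();print(s["time"],s["position"],s["tool_rot"],s["joint_positions"].round(2))
E
```

```text
3.2833 [0.60853097 0.28395713 0.01677366] [-9.00989813e-04 -3.14069624e+00  3.97154087e-04] [-0.58  0.48  0.14  1.58 -0.07  1.09  1.15]
```

View pics/w2.png

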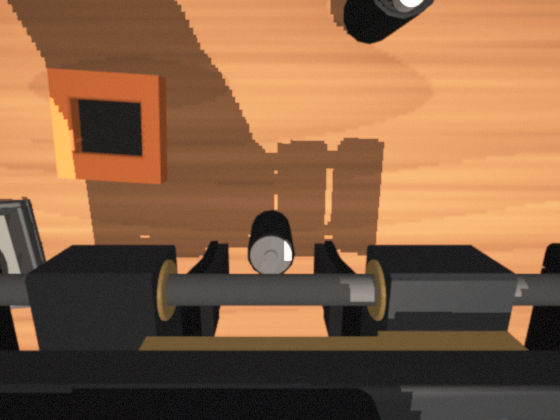

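C's nub sits at (271,250), centred between the fingers at (215–330). The earlier pose offset was just settling. Closing and lifting.

Call:
jog_arm --increments '[{"tx": 0,"ty": 0,"tz": 0,"wx": 0,"wy": 0,"wz": 0,"gripper": 0.3},{"tx": 0,"ty": 0,"tz": 0,"wx": 0,"wy": 0,"wz": 0,"gripper": 0.2},{"tx": 0,"ty": 0,"tz": 0,"wx": 0,"wy": 0,"wz": 0,"gripper": 0.2},{"tx": 0,"ty": 0,"tz": 0,"wx": 0,"wy": 0,"wz": 0,"gripper": 0.2},{"tx": 0,"ty": 0,"tz": 0,"wx": 0,"wy": 0,"wz": 0,"gripper": 0.2}]' --grip_force 20

```text
time: 3.7
position: [0.6093, 0.284, 0.0177]
tool_rot: [0.001, 3.141, 0.0]
ft_force: [0.4, 0.1, 0.9]
grip_width: 0.239
grip_force: 0.0
```

Call:
jog_arm --increments '[{"tx": 0,"ty": 0,"tz": -10,"wx": 0,"wy": 0,"wz": 0,"gripper": 0.2},{"tx": 0,"ty": 0,"tz": -30,"wx": 0,"wy": 0,"wz": 0,"gripper": 0.2},{"tx": 0,"ty": 0,"tz": -55,"wx": 0,"wy": 0,"wz": 0,"gripper": 0.2},{"tx": 0,"ty": 0,"tz": -75,"wx": 0,"wy": 0,"wz": 0,"gripper": 0.2},{"tx": 0,"ty": 0,"tz": -85,"wx": 0,"wy": 0,"wz": 0,"gripper": 0.2}]'

```text
time: 4.12
position: [0.6109, 0.2847, 0.1066]
tool_rot: [0.001, 3.137, 0.004]
ft_force: [0.5, -0.3, 0.4]
grip_width: 0.203
grip_force: 0.0
```

```bash
python3 - <<'E'
from h import *
im=vision.get_image("wrist");cv2.imwrite("pics/w3.png",im["color"]);s=ctrl.get_state();print(s["time"],s["position"],s["grip_width"],s["grip_force"],s["ft_force"])
E
```

```text
4.1667 [0.61152773 0.28502501 0.10766281] 0.2029268687177367 0.0 [0.19410455 1.19235096 1.48885914]
```

View pics/w3.png

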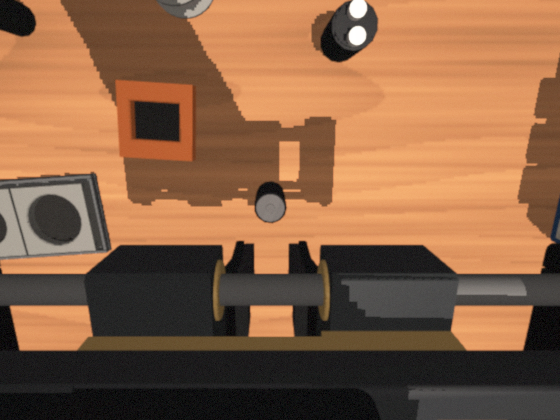

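```bash
python3 - <<'E'
from h import *
im=vision.get_image("wrist")
g=im["color"]
s=ctrl.get_state()["position"];print(s,proj(im,s),"cell",ray(im,271,208,.047),proj(im,[.6096,.2835,.047]), "at tcp, grasp axis:",proj(im,s+[0,0,.019]),proj(im,s+[0,0,.03]))
print([(np.round(d["bbox"]),d["conf"]) for d in vision.spot_in("wrist","c_cell")])
for n,p,h in(("top",(129,162),.047),("scene",(425,247),.047)):
    im=vision.get_image(n);r=14
    c=im["color"][p[1]-r:p[1]+r,p[0]-r:p[0]+r].astype(int)
    m=(c.max(2)-c.min(2)<40)&(c.min(2)>75);k,l,st,ce=cv2.connectedComponentsWithStats(m.astype(np.uint8));i=1+np.argmax(st[1:,4]);print(n,st[i],ray(im,*(ce[i]+[p[0]-r,p[1]-r]),h))
E
```

```text
[0.61078989 0.28471415 0.10546598] [270.43994033 231.97376738] cell [0.6112594  0.28527135 0.047     ] [268.7624629 205.9822021] at tcp, grasp axis: [270.50409253 242.99001572] [270.54702912 250.36310901]
[]
top [ 9 10  9  8 54] [0.61019259 0.28336895 0.047     ]
scene [10 10 11  9 76] [0.60923046 0.28481112 0.047     ]
```

The cell still stands exactly where it was, at (271,208), and I'd commanded 0.2, so the fingers stopped at my setpoint without touching it. I'll retry with a command of 0 and a firmer grip.

Call:
jog_arm --increments '[{"tx": 0,"ty": 0,"tz": 0,"wx": 0,"wy": 0,"wz": 0,"gripper": 0.55},{"tx": 0,"ty": 0,"tz": 0,"wx": 0,"wy": 0,"wz": 0,"gripper": 0.55},{"tx": 0,"ty": 0,"tz": 10,"wx": 0,"wy": 0,"wz": 0,"gripper": 0.55},{"tx": 0,"ty": 0,"tz": 25,"wx": 0,"wy": 0,"wz": 0,"gripper": 0.55},{"tx": 0,"ty": 0,"tz": 40,"wx": 0,"wy": 0,"wz": 0,"gripper": 0.55}]'

```text
time: 4.78
position: [0.609, 0.2839, 0.0611]
tool_rot: [0.001, 3.142, 0.0]
ft_force: [-0.5, -0.1, -0.8]
grip_width: 0.488
grip_force: 0.0
```

Call:
jog_arm --increments '[{"tx": 0,"ty": 0,"tz": 15,"wx": 0,"wy": 0,"wz": 0,"gripper": 0.55},{"tx": 0,"ty": 0,"tz": 30,"wx": 0,"wy": 0,"wz": 0,"gripper": 0.55},{"tx": 0,"ty": 0,"tz": 40,"wx": 0,"wy": 0,"wz": 0,"gripper": 0.55},{"tx": 0,"ty": 0,"tz": 46,"wx": 0,"wy": 0,"wz": 0,"gripper": 0.4},{"tx": 0,"ty": 0,"tz": 46,"wx": 0,"wy": 0,"wz": 0,"gripper": 0.4}]'

```text
time: 5.2
position: [0.6078, 0.2833, 0.0141]
tool_rot: [-0.001, -3.139, 0.003]
ft_force: [-0.7, -0.4, -0.4]
grip_width: 0.471
grip_force: 0.0
```

Call:
jog_arm --increments '[{"tx": 0,"ty": 0,"tz": 0,"wx": 0,"wy": 0,"wz": 0,"gripper": 0},{"tx": 0,"ty": 0,"tz": 0,"wx": 0,"wy": 0,"wz": 0,"gripper": 0},{"tx": 0,"ty": 0,"tz": 0,"wx": 0,"wy": 0,"wz": 0,"gripper": 0},{"tx": 0,"ty": 0,"tz": 0,"wx": 0,"wy": 0,"wz": 0,"gripper": 0},{"tx": 0,"ty": 0,"tz": 0,"wx": 0,"wy": 0,"wz": 0,"gripper": 0}]' --grip_force 25

```text
time: 5.62
position: [0.6096, 0.2841, 0.0171]
tool_rot: [0.001, 3.14, 0.001]
ft_force: [0.5, -0.5, -0.3]
grip_width: 0.109
grip_force: 0.0
```

Call:
jog_arm --increments '[{"tx": 0,"ty": 0,"tz": 0,"wx": 0,"wy": 0,"wz": 0,"gripper": 0},{"tx": 0,"ty": 0,"tz": 0,"wx": 0,"wy": 0,"wz": 0,"gripper": 0},{"tx": 0,"ty": 0,"tz": 0,"wx": 0,"wy": 0,"wz": 0,"gripper": 0},{"tx": 0,"ty": 0,"tz": 0,"wx": 0,"wy": 0,"wz": 0,"gripper": 0},{"tx": 0,"ty": 0,"tz": 0,"wx": 0,"wy": 0,"wz": 0,"gripper": 0}]'

```text
time: 6.03
position: [0.6091, 0.2839, 0.0164]
tool_rot: [-0.001, -3.142, -0.0]
ft_force: [-1.0, 1.2, 0.6]
grip_width: 0.005
grip_force: 0.0
```

```bash
python3 - <<'E'
from h import *
im=vision.get_image("wrist");s=vision.get_image("scene")
cv2.imwrite("pics/w4.png",np.hstack([cv2.resize(im["color"][150:400,150:400],(400,400)),cv2.resize(s["color"][180:300,360:480],(400,400))]))
s=ctrl.get_state();print(s["time"],s["position"],s["grip_width"],s["grip_force"],proj(im,s["position"]))
E
```

```text
6.1333 [0.60909205 0.28391268 0.01634724] 0.007219009927490355 0.0 [270.92017466 234.24388677]
```

View pics/w4.png

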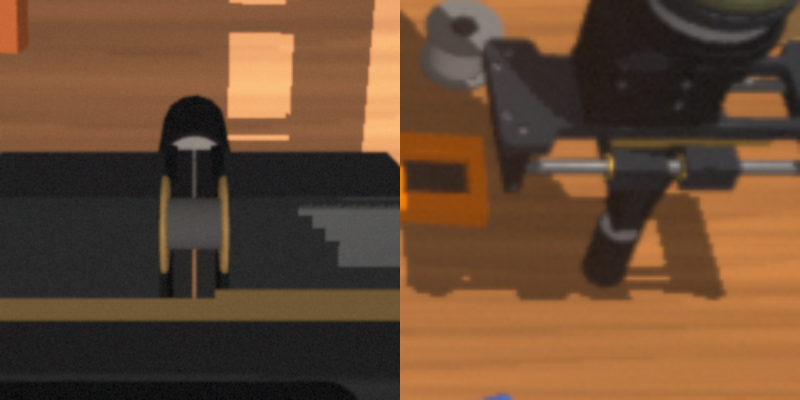

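Both views show the closed fingers above C's top: the bright disc is visible through the gap in the wrist crop at (195,150), and below the tips in the scene crop at (620,235). The fingertips end well short of the stated TCP. I'll raise the arm and measure the true tip height.

Call:
jog_arm --increments '[{"tx": 0,"ty": 0,"tz": -20,"wx": 0,"wy": 0,"wz": 0,"gripper": 0},{"tx": 0,"ty": 0,"tz": -50,"wx": 0,"wy": 0,"wz": 0,"gripper": 0.3},{"tx": 0,"ty": 0,"tz": -60,"wx": 0,"wy": 0,"wz": 0,"gripper": 0.5},{"tx": 0,"ty": 0,"tz": -60,"wx": 0,"wy": 0,"wz": 0,"gripper": 0.5},{"tx": 0,"ty": 0,"tz": -60,"wx": 0,"wy": 0,"wz": 0,"gripper": 0.5}]'

```text
time: 6.55
position: [0.6095, 0.2841, 0.0767]
tool_rot: [0.001, 3.14, 0.001]
ft_force: [0.6, 0.4, -0.6]
grip_width: 0.225
grip_force: 0.0
```

```bash
python3 - <<'E'
from h import *
im=vision.get_image("scene");s=ctrl.get_state();p=s["position"];print(p,s["grip_width"],s["joint_positions"].round(3))
c=cv2.resize(im["color"][150:290,350:490],(800,600)[:1]+(800,) if 0 else (600,600),interpolation=cv2.INTER_CUBIC);k=600/140
for dz in range(0,60,10):
    q=(proj(im,p+[0,0,dz/1000])-[350,150])*k;print(dz,q.round())
    cv2.line(c,(int(q[0])-(20 if dz else 60),int(q[1])),(int(q[0])+(20 if dz else 60),int(q[1])),(0,255,0),1)
cv2.imwrite("pics/s5.png",c)
E
```

```text
[0.60850197 0.28368967 0.07536243] 0.2698838418658465 [-0.586  0.431  0.144  1.527 -0.065  1.189  1.14 ]
0 [337. 377.]
10 [342. 364.]
20 [348. 350.]
30 [353. 335.]
40 [359. 321.]
50 [365. 306.]
```

View pics/s5.png

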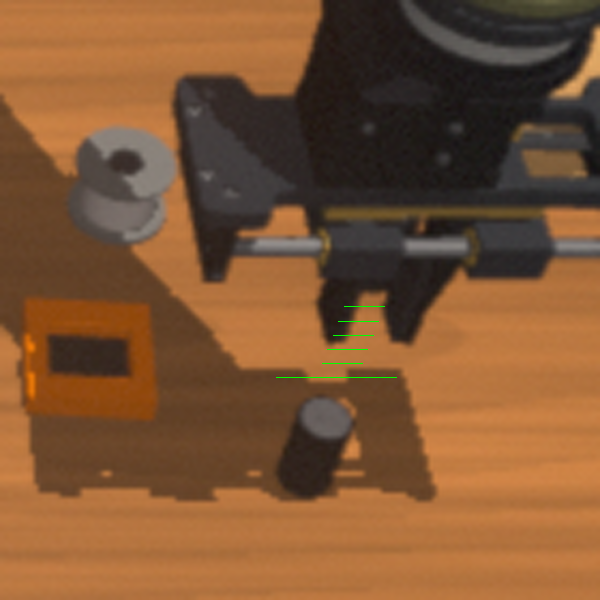

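The scene view shows the fingertips at row ~342, about 33 mm above the projected TCP line at row 377. So the real tips end ~30 mm short of the TCP. I'll go down around C and probe gently for the bench to get the offset.

Call:
jog_arm --increments '[{"tx": 0,"ty": 0,"tz": 0,"wx": 0,"wy": 0,"wz": 0,"gripper": 0.55},{"tx": 0,"ty": 0,"tz": 0,"wx": 0,"wy": 0,"wz": 0,"gripper": 0.55},{"tx": 0,"ty": 0,"tz": 0,"wx": 0,"wy": 0,"wz": 0,"gripper": 0.55},{"tx": 0,"ty": 0,"tz": 20,"wx": 0,"wy": 0,"wz": 0,"gripper": 0.55},{"tx": 0,"ty": 0,"tz": 40,"wx": 0,"wy": 0,"wz": 0,"gripper": 0.55}]'

```text
time: 7.02
position: [0.6102, 0.2844, 0.0369]
tool_rot: [0.001, 3.139, 0.002]
ft_force: [-0.3, 0.2, -1.4]
grip_width: 0.536
grip_force: 0.0
```

Call:
jog_arm --increments '[{"tx": 0,"ty": 0,"tz": 15,"wx": 0,"wy": 0,"wz": 0,"gripper": 0.55},{"tx": 0,"ty": 0,"tz": 30,"wx": 0,"wy": 0,"wz": 0,"gripper": 0.55},{"tx": 0,"ty": 0,"tz": 42,"wx": 0,"wy": 0,"wz": 0,"gripper": 0.55},{"tx": 0,"ty": 0,"tz": 48,"wx": 0,"wy": 0,"wz": 0,"gripper": 0.55},{"tx": 0,"ty": 0,"tz": 50,"wx": 0,"wy": 0,"wz": 0,"gripper": 0.55}]'

```text
time: 7.43
position: [0.6081, 0.2835, -0.0153]
tool_rot: [-0.001, -3.139, 0.002]
ft_force: [-0.2, -0.3, 0.2]
grip_width: 0.549
grip_force: 0.0
```

Call:
jog_arm --increments '[{"tx": 0,"ty": 0,"tz": 2,"wx": 0,"wy": 0,"wz": 0,"gripper": 0.55},{"tx": 0,"ty": 0,"tz": 4,"wx": 0,"wy": 0,"wz": 0,"gripper": 0.55},{"tx": 0,"ty": 0,"tz": 6,"wx": 0,"wy": 0,"wz": 0,"gripper": 0.55},{"tx": 0,"ty": 0,"tz": 8,"wx": 0,"wy": 0,"wz": 0,"gripper": 0.55},{"tx": 0,"ty": 0,"tz": 9,"wx": 0,"wy": 0,"wz": 0,"gripper": 0.55}]'

```text
time: 7.85
position: [0.6093, 0.2841, -0.0224]
tool_rot: [0.001, 3.141, 0.001]
ft_force: [0.6, -0.1, 0.2]
grip_width: 0.548
grip_force: 0.0
```

```bash
python3 - <<'E'
from h import *
im=vision.get_image("scene");w=vision.get_image("wrist");s=ctrl.get_state();p=s["position"];print(p,s["ft_force"],s["grip_width"])
a=cv2.resize(im["color"][190:290,370:470],(400,400),interpolation=cv2.INTER_CUBIC)
b=cv2.resize(w["color"][170:370,170:370],(400,400),interpolation=cv2.INTER_CUBIC)
cv2.imwrite("pics/s6.png",np.hstack([a,b]))
E
```

```text
[ 0.60909843  0.28395531 -0.02255798] [-0.01898352  0.27990253 -0.79505017] 0.5539016939131582
```

View pics/s6.png

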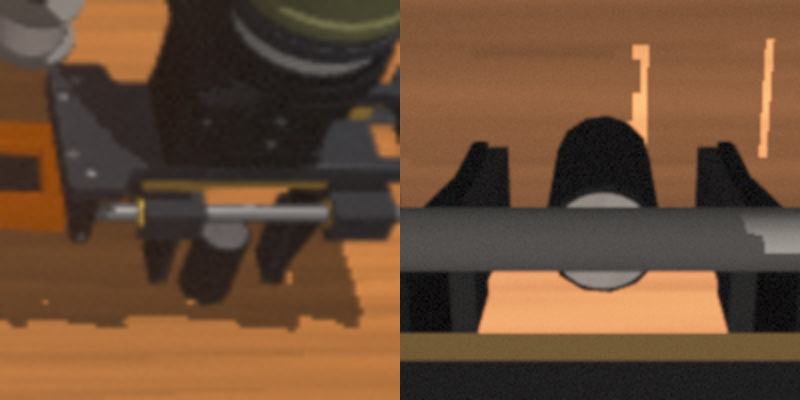

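Cell C stands between the fingers: scene crop body at (215,270), wrist crop disc at (600,240). The tips sit about 10 mm above the bench, so the tip is about TCP + 32 mm. I'll raise 7 mm, then close.

Call:
jog_arm --increments '[{"tx": 0,"ty": 0,"tz": -7,"wx": 0,"wy": 0,"wz": 0,"gripper": 0.4},{"tx": 0,"ty": 0,"tz": -7,"wx": 0,"wy": 0,"wz": 0,"gripper": 0.3},{"tx": 0,"ty": 0,"tz": -7,"wx": 0,"wy": 0,"wz": 0,"gripper": 0.1},{"tx": 0,"ty": 0,"tz": -7,"wx": 0,"wy": 0,"wz": 0,"gripper": 0.1},{"tx": 0,"ty": 0,"tz": -7,"wx": 0,"wy": 0,"wz": 0,"gripper": 0.1}]' --grip_force 25

```text
time: 8.37
position: [0.6092, 0.2841, -0.0153]
tool_rot: [0.001, 3.141, 0.001]
ft_force: [-0.4, 0.0, 0.8]
grip_width: 0.292
grip_force: 25.0
```

Call:
jog_arm --increments '[{"tx": 0,"ty": 0,"tz": 0,"wx": 0,"wy": 0,"wz": 0,"gripper": 0.1},{"tx": 0,"ty": 0,"tz": 0,"wx": 0,"wy": 0,"wz": 0,"gripper": 0.1},{"tx": 0,"ty": 0,"tz": -5,"wx": 0,"wy": 0,"wz": 0,"gripper": 0.1},{"tx": 0,"ty": 0,"tz": -15,"wx": 0,"wy": 0,"wz": 0,"gripper": 0.1},{"tx": 0,"ty": 0,"tz": -30,"wx": 0,"wy": 0,"wz": 0,"gripper": 0.1}]'

```text
time: 8.78
position: [0.6077, 0.2832, 0.0135]
tool_rot: [-0.001, -3.139, 0.003]
ft_force: [-0.3, -0.1, -1.1]
grip_width: 0.295
grip_force: 25.0
```

Call:
jog_arm --increments '[{"tx": 0,"ty": 0,"tz": -30,"wx": 0,"wy": 0,"wz": 0,"gripper": 0.1},{"tx": 0,"ty": -10,"tz": -60,"wx": 0,"wy": 0,"wz": 0,"gripper": 0.1},{"tx": -3,"ty": -35,"tz": -75,"wx": 0,"wy": 0,"wz": 0,"gripper": 0.1},{"tx": -6,"ty": -65,"tz": -75,"wx": 0,"wy": 0,"wz": 0,"gripper": 0.1},{"tx": -10,"ty": -100,"tz": -75,"wx": 0,"wy": 0,"wz": 0,"gripper": 0.1}]'

```text
time: 9.2
position: [0.6199, 0.1856, 0.0921]
tool_rot: [-0.005, 3.138, 0.004]
ft_force: [-0.0, 0.3, -1.1]
grip_width: 0.289
grip_force: 25.0
```

Call:
jog_arm --increments '[{"tx": -4,"ty": -35,"tz": 0,"wx": 0,"wy": 0,"wz": 0,"gripper": 0.1},{"tx": -8,"ty": -75,"tz": 0,"wx": 0,"wy": 0,"wz": 0,"gripper": 0.1},{"tx": -11,"ty": -110,"tz": 0,"wx": 0,"wy": 0,"wz": 0,"gripper": 0.1},{"tx": -14,"ty": -140,"tz": 0,"wx": 0,"wy": 0,"wz": 0,"gripper": 0.1},{"tx": -15,"ty": -156,"tz": 0,"wx": 0,"wy": 0,"wz": 0,"gripper": 0.1}]'

```text
time: 9.62
position: [0.6341, 0.0214, 0.0904]
tool_rot: [0.011, 3.141, -0.004]
ft_force: [0.7, -1.3, -1.0]
grip_width: 0.294
grip_force: 25.0
```

Call:
jog_arm --increments '[{"tx": 0,"ty": 0,"tz": 10,"wx": 0,"wy": 0,"wz": 0,"gripper": 0.1},{"tx": 0,"ty": 0,"tz": 25,"wx": 0,"wy": 0,"wz": 0,"gripper": 0.1},{"tx": 0,"ty": 0,"tz": 40,"wx": 0,"wy": 0,"wz": 0,"gripper": 0.1},{"tx": 0,"ty": 0,"tz": 50,"wx": 0,"wy": 0,"wz": 0,"gripper": 0.1},{"tx": 0,"ty": 0,"tz": 50,"wx": 0,"wy": 0,"wz": 0,"gripper": 0.1}]'

```text
time: 10.03
position: [0.6316, 0.0293, 0.0366]
tool_rot: [0.001, -3.137, -0.0]
ft_force: [-0.2, 0.9, -0.6]
grip_width: 0.286
grip_force: 25.0
```

```bash
python3 - <<'E'
from h import *
w=vision.get_image("wrist");s=ctrl.get_state();p=s["position"];print(s["time"],p,s["grip_width"],s["grip_force"])
cv2.imwrite("pics/w7.png",w["color"])
for n in ["d","c","aa","block"]:
    print(n,[(np.round(d["bbox"]).tolist(),round(d["conf"],2),ray(w,(d["bbox"][0]+d["bbox"][2])/2,(d["bbox"][1]+d["bbox"][3])/2,.017).round(4)) for d in vision.spot_in("wrist","pocket_"+n)])
for q in [(.6298,.0918),(.6341,.0279),(.6385,-.0359),(.6428,-.0998)]: print(proj(w,[*q,.017]).round(1))
E
```

```text
10.0833 [0.63260487 0.02905813 0.03802617] 0.2909105491896192 25.00000457279384
d [([219.0, 177.0, 314.0, 247.0], 0.82, array([0.6224, 0.0262, 0.017 ])), ([311.0, 172.0, 411.0, 267.0], 0.76, array([0.628, 0.09 , 0.017]))]
c [([219.0, 177.0, 314.0, 247.0], 0.82, array([0.6224, 0.0262, 0.017 ])), ([311.0, 172.0, 411.0, 267.0], 0.76, array([0.628, 0.09 , 0.017]))]
aa [([30.0, 188.0, 131.0, 273.0], 0.89, array([ 0.6358, -0.1002,  0.017 ])), ([311.0, 171.0, 409.0, 265.0], 0.3, array([0.6268, 0.0894, 0.017 ]))]
block [([120.0, 184.0, 224.0, 271.0], 0.77, array([ 0.6338, -0.0378,  0.017 ])), ([454.0, 32.0, 560.0, 142.0], 0.61, array([0.5431, 0.1735, 0.017 ]))]
[363.4 222.3]
[269.  228.2]
[175.5 234.3]
[ 82.8 240.1]
```

View pics/w7.png

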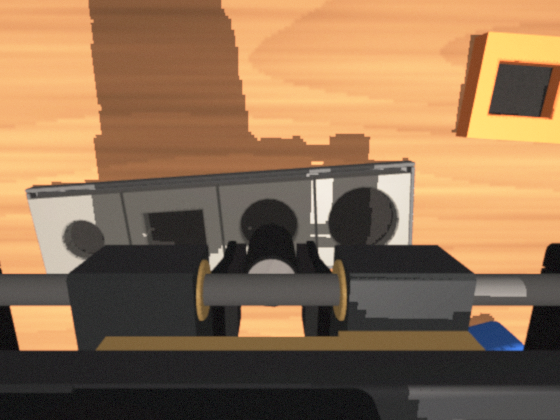

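The wrist view puts pocket D at (362,219), C at (268,224) and AA at (83,238), within ~2 px of the predictions, so the tray estimate holds. Lowering C 47–48 mm.

Call:
jog_arm --increments '[{"tx": 0,"ty": 0,"tz": 0,"wx": 0,"wy": 0,"wz": 0,"gripper": 0.1},{"tx": 0,"ty": 0,"tz": 15,"wx": 0,"wy": 0,"wz": 0,"gripper": 0.1},{"tx": 0,"ty": 0,"tz": 28,"wx": 0,"wy": 0,"wz": 0,"gripper": 0.1},{"tx": 0,"ty": 0,"tz": 38,"wx": 0,"wy": 0,"wz": 0,"gripper": 0.1},{"tx": 0,"ty": 0,"tz": 42,"wx": 0,"wy": 0,"wz": 0,"gripper": 0.1}]'

```text
time: 10.7
position: [0.6322, 0.0279, -0.0049]
tool_rot: [-0.001, -3.138, 0.0]
ft_force: [-0.2, 0.2, -0.5]
grip_width: 0.291
grip_force: 25.0
```

Call:
jog_arm --increments '[{"tx": 0,"ty": 0,"tz": 1,"wx": 0,"wy": 0,"wz": 0,"gripper": 0.1},{"tx": 0,"ty": 0,"tz": 3,"wx": 0,"wy": 0,"wz": 0,"gripper": 0.1},{"tx": 0,"ty": 0,"tz": 5,"wx": 0,"wy": 0,"wz": 0,"gripper": 0.1},{"tx": 0,"ty": 0,"tz": 6,"wx": 0,"wy": 0,"wz": 0,"gripper": 0.1},{"tx": 0,"ty": 0,"tz": 6,"wx": 0,"wy": 0,"wz": 0,"gripper": 0.1}]'

```text
time: 11.12
position: [0.6343, 0.0279, -0.0083]
tool_rot: [0.001, 3.141, 0.0]
ft_force: [0.7, 0.1, -0.3]
grip_width: 0.291
grip_force: 25.0
```

Call:
jog_arm --increments '[{"tx": 0,"ty": 0,"tz": 0,"wx": 0,"wy": 0,"wz": 0,"gripper": 0.35},{"tx": 0,"ty": 0,"tz": 0,"wx": 0,"wy": 0,"wz": 0,"gripper": 0.45},{"tx": 0,"ty": 0,"tz": 0,"wx": 0,"wy": 0,"wz": 0,"gripper": 0.45},{"tx": 0,"ty": 0,"tz": 0,"wx": 0,"wy": 0,"wz": 0,"gripper": 0.45},{"tx": 0,"ty": 0,"tz": -15,"wx": 0,"wy": 0,"wz": 0,"gripper": 0.45}]'

```text
time: 11.53
position: [0.6314, 0.0278, 0.0037]
tool_rot: [-0.001, -3.136, 0.001]
ft_force: [-0.4, 0.1, 0.8]
grip_width: 0.439
grip_force: 0.0
```

Call:
jog_arm --increments '[{"tx": 0,"ty": 0,"tz": -30,"wx": 0,"wy": 0,"wz": 0,"gripper": 0.45},{"tx": 0,"ty": 0,"tz": -65,"wx": 0,"wy": 0,"wz": 0,"gripper": 0.45},{"tx": 20,"ty": -10,"tz": -75,"wx": 0,"wy": 0,"wz": 0,"gripper": 0.4},{"tx": 50,"ty": -24,"tz": -75,"wx": 0,"wy": 0,"wz": 0,"gripper": 0.4},{"tx": 80,"ty": -39,"tz": -75,"wx": 0,"wy": 0,"wz": 0,"gripper": 0.4}]'

```text
time: 11.95
position: [0.5544, -0.0109, 0.0828]
tool_rot: [-0.001, 3.138, 0.0]
ft_force: [0.4, -1.1, -0.2]
grip_width: 0.406
grip_force: 0.0
```

Call:
jog_arm --increments '[{"tx": 30,"ty": -15,"tz": 0,"wx": 0,"wy": 0,"wz": 0,"gripper": 0.4},{"tx": 60,"ty": -30,"tz": 0,"wx": 0,"wy": 0,"wz": 0,"gripper": 0.4},{"tx": 80,"ty": -40,"tz": 0,"wx": 0,"wy": 0,"wz": 0,"gripper": 0.35},{"tx": 90,"ty": -44,"tz": 0,"wx": 0,"wy": 0,"wz": 0,"gripper": 0.35},{"tx": 90,"ty": -44,"tz": 0,"wx": 0,"wy": 0,"wz": 0,"gripper": 0.35}]'

```text
time: 12.37
position: [0.4624, -0.0558, 0.0817]
tool_rot: [0.005, 3.141, 0.001]
ft_force: [0.8, 0.2, 0.2]
grip_width: 0.356
grip_force: 0.0
```

```bash
python3 - <<'E'
from h import *
w=vision.get_image("wrist");s=ctrl.get_state();p=s["position"];print(s["time"],p,s["grip_width"])
d=vision.spot_in("wrist","aa_cell");print(d[:2],proj(w,[.464,-.055,.047]),proj(w,p))
t=vision.get_image("top")
a=cv2.resize(w["color"][120:320,170:370],(400,400));b=cv2.resize(t["color"][110:210,200:300+40][:, :100],(400,400),interpolation=cv2.INTER_CUBIC)
cv2.imwrite("pics/w8.png",np.hstack([a,b]))
E
```

```text
12.4167 [ 0.4642958  -0.0548197   0.08192597] 0.35173362706743755
[{'bbox': [259.4, 197.2, 279.9, 229.1], 'conf': 0.64}] [272.0748388  220.24210526] [272.58361185 237.1813689 ]
```

View pics/w8.png

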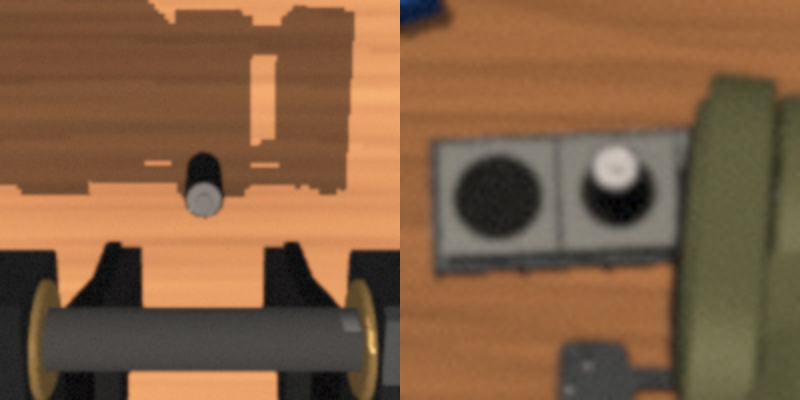

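C stands upright in its pocket (right crop, (615,165)). The AA top is at (272,219.5) against (272,220) predicted, centred between the fingers. Descending and gripping.

Call:
jog_arm --increments '[{"tx": 0,"ty": 0,"tz": 20,"wx": 0,"wy": 0,"wz": 0,"gripper": 0.35},{"tx": 0,"ty": 0,"tz": 45,"wx": 0,"wy": 0,"wz": 0,"gripper": 0.35},{"tx": 0,"ty": 0,"tz": 70,"wx": 0,"wy": 0,"wz": 0,"gripper": 0.35},{"tx": 0,"ty": 0,"tz": 88,"wx": 0,"wy": 0,"wz": 0,"gripper": 0.35},{"tx": 0,"ty": 0,"tz": 97,"wx": 0,"wy": 0,"wz": 0,"gripper": 0.35}]'

```text
time: 12.93
position: [0.4633, -0.054, -0.0182]
tool_rot: [0.001, -3.138, 0.001]
ft_force: [-0.5, -0.5, -0.5]
grip_width: 0.347
grip_force: 0.0
```

Call:
jog_arm --increments '[{"tx": 0,"ty": 0,"tz": 0,"wx": 0,"wy": 0,"wz": 0,"gripper": 0.3},{"tx": 0,"ty": 0,"tz": 0,"wx": 0,"wy": 0,"wz": 0,"gripper": 0.2},{"tx": 0,"ty": 0,"tz": 0,"wx": 0,"wy": 0,"wz": 0,"gripper": 0.0},{"tx": 0,"ty": 0,"tz": 0,"wx": 0,"wy": 0,"wz": 0,"gripper": 0.0},{"tx": 0,"ty": 0,"tz": 0,"wx": 0,"wy": 0,"wz": 0,"gripper": 0.0}]' --grip_force 20

```text
time: 13.35
position: [0.4653, -0.0549, -0.0144]
tool_rot: [0.001, 3.139, 0.0]
ft_force: [-0.2, -0.0, 2.2]
grip_width: 0.156
grip_force: 20.0
```

Call:
jog_arm --increments '[{"tx": 0,"ty": 0,"tz": 0,"wx": 0,"wy": 0,"wz": 0,"gripper": 0.0},{"tx": 0,"ty": 0,"tz": -5,"wx": 0,"wy": 0,"wz": 0,"gripper": 0.0},{"tx": 0,"ty": 0,"tz": -20,"wx": 0,"wy": 0,"wz": 0,"gripper": 0.0},{"tx": 0,"ty": 0,"tz": -50,"wx": 0,"wy": 0,"wz": 0,"gripper": 0.0},{"tx": 0,"ty": 0,"tz": -80,"wx": 0,"wy": 0,"wz": 0,"gripper": 0.0}]'

```text
time: 13.77
position: [0.4623, -0.0551, 0.0648]
tool_rot: [-0.002, -3.139, 0.0]
ft_force: [0.7, 0.4, -0.1]
grip_width: 0.157
grip_force: 20.0
```

Call:
jog_arm --increments '[{"tx": -20,"ty": -5,"tz": -10,"wx": 0,"wy": 0,"wz": 0,"gripper": 0.0},{"tx": -50,"ty": -12,"tz": -10,"wx": 0,"wy": 0,"wz": 0,"gripper": 0.0},{"tx": -85,"ty": -21,"tz": -10,"wx": 0,"wy": 0,"wz": 0,"gripper": 0.0},{"tx": -115,"ty": -29,"tz": -10,"wx": 0,"wy": 0,"wz": 0,"gripper": 0.0},{"tx": -140,"ty": -35,"tz": -10,"wx": 0,"wy": 0,"wz": 0,"gripper": 0.0}]'

```text
time: 14.18
position: [0.6058, -0.0907, 0.075]
tool_rot: [0.001, 3.14, -0.001]
ft_force: [-1.8, 0.3, -0.3]
grip_width: 0.161
grip_force: 20.0
```

Call:
jog_arm --increments '[{"tx": -20,"ty": -5,"tz": 0,"wx": 0,"wy": 0,"wz": 0,"gripper": 0.0},{"tx": -32,"ty": -8,"tz": 5,"wx": 0,"wy": 0,"wz": 0,"gripper": 0.0},{"tx": -38,"ty": -9,"tz": 15,"wx": 0,"wy": 0,"wz": 0,"gripper": 0.0},{"tx": -38,"ty": -9,"tz": 35,"wx": 0,"wy": 0,"wz": 0,"gripper": 0.0},{"tx": -38,"ty": -9,"tz": 50,"wx": 0,"wy": 0,"wz": 0,"gripper": 0.0}]'

```text
time: 14.6
position: [0.6411, -0.0989, 0.0229]
tool_rot: [-0.001, -3.14, -0.0]
ft_force: [-0.4, -0.1, -1.0]
grip_width: 0.159
grip_force: 20.0
```

```bash
python3 - <<'E'
from h import *
w=vision.get_image("wrist");s=ctrl.get_state();p=s["position"];print(s["time"],p,s["grip_width"],s["grip_force"])
for n in ["aa","block","d"]:
    print(n,[(np.round(d["bbox"]).tolist(),round(d["conf"],2)) for d in vision.spot_in("wrist","pocket_"+n)])
for q in [(.6298,.0918),(.6341,.0279),(.6385,-.0359),(.6428,-.0998)]: print(proj(w,[*q,.017]).round(1))
E
```

```text
14.65 [ 0.63817474 -0.09843863  0.0193699 ] 0.16046534410453334 19.99081138987094
aa [([215.0, 180.0, 319.0, 264.0], 0.84), ([444.0, 199.0, 530.0, 264.0], 0.28)]
block [([315.0, 172.0, 419.0, 245.0], 0.58)]
d [([516.0, 163.0, 559.0, 262.0], 0.76), ([417.0, 166.0, 525.0, 267.0], 0.68)]
[573.6 214.1]
[471.1 220.7]
[369.9 227.3]
[269.6 233.8]
```

Call:
jog_arm --increments '[{"tx": 0,"ty": 0,"tz": 0,"wx": 0,"wy": 0,"wz": 0,"gripper": 0.0},{"tx": 0,"ty": 0,"tz": 0,"wx": 0,"wy": 0,"wz": 0,"gripper": 0.0},{"tx": 0,"ty": 0,"tz": 10,"wx": 0,"wy": 0,"wz": 0,"gripper": 0.0},{"tx": 0,"ty": 0,"tz": 20,"wx": 0,"wy": 0,"wz": 0,"gripper": 0.0},{"tx": 0,"ty": 0,"tz": 27,"wx": 0,"wy": 0,"wz": 0,"gripper": 0.0}]'

```text
time: 15.22
position: [0.6412, -0.0989, -0.0039]
tool_rot: [-0.001, -3.141, -0.0]
ft_force: [-0.2, 0.4, 0.6]
grip_width: 0.16
grip_force: 20.0
```

Call:
jog_arm --increments '[{"tx": 0,"ty": 0,"tz": 2,"wx": 0,"wy": 0,"wz": 0,"gripper": 0.0},{"tx": 0,"ty": 0,"tz": 4,"wx": 0,"wy": 0,"wz": 0,"gripper": 0.0},{"tx": 0,"ty": 0,"tz": 6,"wx": 0,"wy": 0,"wz": 0,"gripper": 0.0},{"tx": 0,"ty": 0,"tz": 6,"wx": 0,"wy": 0,"wz": 0,"gripper": 0.0},{"tx": 0,"ty": 0,"tz": 6,"wx": 0,"wy": 0,"wz": 0,"gripper": 0.0}]'

```text
time: 15.63
position: [0.6417, -0.0991, -0.0075]
tool_rot: [-0.001, -3.141, -0.001]
ft_force: [-3.4, 1.4, 5.3]
grip_width: 0.163
grip_force: 20.0
```

Call:
jog_arm --increments '[{"tx": 0,"ty": 0,"tz": 0,"wx": 0,"wy": 0,"wz": 0,"gripper": 0.2},{"tx": 0,"ty": 0,"tz": 0,"wx": 0,"wy": 0,"wz": 0,"gripper": 0.3},{"tx": 0,"ty": 0,"tz": 0,"wx": 0,"wy": 0,"wz": 0,"gripper": 0.35},{"tx": 0,"ty": 0,"tz": 0,"wx": 0,"wy": 0,"wz": 0,"gripper": 0.35},{"tx": 0,"ty": 0,"tz": -15,"wx": 0,"wy": 0,"wz": 0,"gripper": 0.35}]'

```text
time: 16.05
position: [0.6391, -0.0986, 0.0033]
tool_rot: [-0.001, -3.136, -0.001]
ft_force: [0.2, 0.1, -1.3]
grip_width: 0.333
grip_force: 0.0
```

Call:
jog_arm --increments '[{"tx": 0,"ty": 0,"tz": -30,"wx": 0,"wy": 0,"wz": 0,"gripper": 0.35},{"tx": 0,"ty": 0,"tz": -65,"wx": 0,"wy": 0,"wz": 0,"gripper": 0.35},{"tx": 0,"ty": -20,"tz": -75,"wx": 0,"wy": 0,"wz": 0,"gripper": 0.55},{"tx": 5,"ty": -50,"tz": -75,"wx": 0,"wy": 0,"wz": 0,"gripper": 0.55},{"tx": 10,"ty": -80,"tz": -75,"wx": 0,"wy": 0,"wz": 0,"gripper": 0.55}]'

```text
time: 16.47
position: [0.6332, -0.1787, 0.083]
tool_rot: [-0.004, 3.138, 0.0]
ft_force: [-0.1, -1.1, -0.6]
grip_width: 0.49
grip_force: 0.0
```

Call:
jog_arm --increments '[{"tx": 5,"ty": -30,"tz": 0,"wx": 0,"wy": 0,"wz": 0.12,"gripper": 0.55},{"tx": 10,"ty": -60,"tz": 0,"wx": 0,"wy": 0,"wz": 0.24,"gripper": 0.55},{"tx": 10,"ty": -85,"tz": 0,"wx": 0,"wy": 0,"wz": 0.36,"gripper": 0.55},{"tx": 10,"ty": -100,"tz": 0,"wx": 0,"wy": 0,"wz": 0.48,"gripper": 0.55},{"tx": 10,"ty": -102,"tz": 0,"wx": 0,"wy": 0,"wz": 0.6,"gripper": 0.55}]'

```text
time: 16.88
position: [0.6199, -0.2868, 0.0814]
tool_rot: [0.947, 2.995, -0.005]
ft_force: [-0.1, -0.1, -0.4]
grip_width: 0.547
grip_force: 0.0
```

Call:
jog_arm --increments '[{"tx": 0,"ty": 0,"tz": 0,"wx": 0,"wy": 0,"wz": 0.046,"gripper": 0.55},{"tx": 0,"ty": 0,"tz": 0,"wx": 0,"wy": 0,"wz": 0.046,"gripper": 0.55},{"tx": 0,"ty": 0,"tz": 0,"wx": 0,"wy": 0,"wz": 0.046,"gripper": 0.55},{"tx": 0,"ty": 0,"tz": 0,"wx": 0,"wy": 0,"wz": 0.046,"gripper": 0.55},{"tx": 0,"ty": 0,"tz": 0,"wx": 0,"wy": 0,"wz": 0.046,"gripper": 0.55}]'

```text
time: 17.3
position: [0.6218, -0.2806, 0.0813]
tool_rot: [-0.996, -2.98, -0.0]
ft_force: [-0.1, 0.1, 0.1]
grip_width: 0.548
grip_force: 0.0
```

```bash
python3 - <<'E'
from h import *
w=vision.get_image("wrist");s=ctrl.get_state();p=s["position"];r=R.from_rotvec(s["tool_rot"]).as_matrix();print(s["time"],p,s["grip_width"],"psi",np.arctan2(r[1,1],r[0,1]))
print([(np.round(d["bbox"]).tolist(),round(d["conf"],2)) for d in vision.spot_in("wrist","block_battery")],proj(w,[.6225,-.2815,.046]))
t=vision.get_image("scene")
a=cv2.resize(w["color"][120:320,170:370],(400,400));b=cv2.resize(t["color"][220:300,210:290],(400,400),interpolation=cv2.INTER_CUBIC)
cv2.imwrite("pics/w9.png",np.hstack([a,b]))
E
```

```text
17.35 [ 0.62180429 -0.2806747   0.08137228] 0.5459651921780297 psi 0.9253649931369456
[([250.0, 195.0, 287.0, 233.0], 0.69)] [269.80401286 219.58531682]
```

View pics/w9.png

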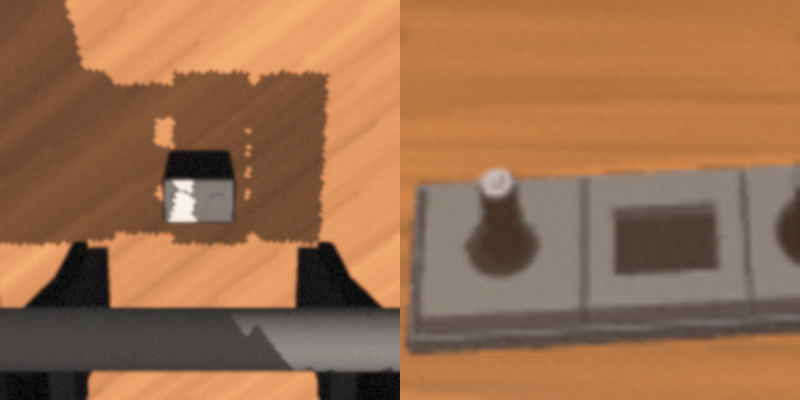

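The AA cell stands upright in its pocket (right crop, (497,185)). The block's top is at (199,200) in the left crop, square to the fingers and centred. Descending and gripping.

Call:
jog_arm --increments '[{"tx": 0,"ty": 0,"tz": 20,"wx": 0,"wy": 0,"wz": 0,"gripper": 0.5},{"tx": 0,"ty": 0,"tz": 45,"wx": 0,"wy": 0,"wz": 0,"gripper": 0.5},{"tx": 0,"ty": 0,"tz": 70,"wx": 0,"wy": 0,"wz": 0,"gripper": 0.5},{"tx": 0,"ty": 0,"tz": 88,"wx": 0,"wy": 0,"wz": 0,"gripper": 0.5},{"tx": 0,"ty": 0,"tz": 97,"wx": 0,"wy": 0,"wz": 0,"gripper": 0.5}]'

```text
time: 17.87
position: [0.6199, -0.28, -0.0186]
tool_rot: [-0.996, -2.975, -0.001]
ft_force: [-0.9, -0.4, -0.2]
grip_width: 0.499
grip_force: 0.0
```

Call:
jog_arm --increments '[{"tx": 0,"ty": 0,"tz": 0,"wx": 0,"wy": 0,"wz": 0,"gripper": 0.4},{"tx": 0,"ty": 0,"tz": 0,"wx": 0,"wy": 0,"wz": 0,"gripper": 0.3},{"tx": 0,"ty": 0,"tz": 0,"wx": 0,"wy": 0,"wz": 0,"gripper": 0.1},{"tx": 0,"ty": 0,"tz": 0,"wx": 0,"wy": 0,"wz": 0,"gripper": 0.1},{"tx": 0,"ty": 0,"tz": 0,"wx": 0,"wy": 0,"wz": 0,"gripper": 0.1}]' --grip_force 20

```text
time: 18.28
position: [0.6229, -0.2818, -0.0138]
tool_rot: [0.997, 2.976, -0.0]
ft_force: [0.2, -1.0, 3.1]
grip_width: 0.304
grip_force: 20.0
```

Call:
jog_arm --increments '[{"tx": 0,"ty": 0,"tz": 0,"wx": 0,"wy": 0,"wz": 0,"gripper": 0.1},{"tx": 0,"ty": 0,"tz": -5,"wx": 0,"wy": 0,"wz": 0,"gripper": 0.1},{"tx": 0,"ty": 0,"tz": -20,"wx": 0,"wy": 0,"wz": 0,"gripper": 0.1},{"tx": 0,"ty": 0,"tz": -50,"wx": 0,"wy": 0,"wz": 0,"gripper": 0.1},{"tx": 0,"ty": 0,"tz": -85,"wx": 0,"wy": 0,"wz": 0,"gripper": 0.1}]'

```text
time: 18.7
position: [0.6198, -0.2801, 0.0689]
tool_rot: [-0.997, -2.974, -0.0]
ft_force: [0.9, 0.6, 0.5]
grip_width: 0.305
grip_force: 20.0
```

Call:
jog_arm --increments '[{"tx": 5,"ty": 8,"tz": -10,"wx": 0,"wy": 0,"wz": -0.12,"gripper": 0.1},{"tx": 13,"ty": 20,"tz": -10,"wx": 0,"wy": 0,"wz": -0.24,"gripper": 0.1},{"tx": 20,"ty": 30,"tz": -10,"wx": 0,"wy": 0,"wz": -0.36,"gripper": 0.1},{"tx": 27,"ty": 40,"tz": -10,"wx": 0,"wy": 0,"wz": -0.48,"gripper": 0.1},{"tx": 33,"ty": 50,"tz": -10,"wx": 0,"wy": 0,"wz": -0.6,"gripper": 0.1}]'

```text
time: 19.12
position: [0.6255, -0.2206, 0.0807]
tool_rot: [0.064, 3.14, 0.0]
ft_force: [0.5, -0.5, -0.5]
grip_width: 0.304
grip_force: 20.0
```

Call:
jog_arm --increments '[{"tx": -1,"ty": 35,"tz": 0,"wx": 0,"wy": 0,"wz": -0.04,"gripper": 0.1},{"tx": -2,"ty": 75,"tz": 0,"wx": 0,"wy": 0,"wz": -0.08,"gripper": 0.1},{"tx": -3,"ty": 115,"tz": 0,"wx": 0,"wy": 0,"wz": -0.114,"gripper": 0.1},{"tx": -4,"ty": 150,"tz": 0,"wx": 0,"wy": 0,"wz": -0.114,"gripper": 0.1},{"tx": -4,"ty": 175,"tz": 0,"wx": 0,"wy": 0,"wz": -0.114,"gripper": 0.1}]'

```text
time: 19.53
position: [0.6379, -0.0416, 0.0806]
tool_rot: [-0.112, 3.139, 0.004]
ft_force: [-0.9, 0.6, -0.5]
grip_width: 0.306
grip_force: 20.0
```

Call:
jog_arm --increments '[{"tx": 0,"ty": 9,"tz": 0,"wx": 0,"wy": 0,"wz": 0,"gripper": 0.1},{"tx": 0,"ty": 9,"tz": 0,"wx": 0,"wy": 0,"wz": 0,"gripper": 0.1},{"tx": 0,"ty": 9,"tz": 0,"wx": 0,"wy": 0,"wz": 0,"gripper": 0.1},{"tx": 0,"ty": 9,"tz": 15,"wx": 0,"wy": 0,"wz": 0,"gripper": 0.1},{"tx": 0,"ty": 9,"tz": 35,"wx": 0,"wy": 0,"wz": 0,"gripper": 0.1}]'

```text
time: 19.95
position: [0.639, -0.0419, 0.0467]
tool_rot: [-0.099, 3.135, -0.003]
ft_force: [-0.2, 0.2, -0.9]
grip_width: 0.304
grip_force: 20.0
```

```bash
python3 - <<'E'
from h import *
w=vision.get_image("wrist");s=ctrl.get_state();p=s["position"];r=R.from_rotvec(s["tool_rot"]).as_matrix();print(s["time"],p,s["grip_width"],"psi",np.arctan2(r[1,1],r[0,1]))
for n in ["aa","block","d"]:
    print(n,[(np.round(d["bbox"]).tolist(),round(d["conf"],2)) for d in vision.spot_in("wrist","pocket_"+n)])
for q in [(.6298,.0918),(.6341,.0279),(.6385,-.0359),(.6428,-.0998)]: print(proj(w,[*q,.017]).round(1))
E
```

```text
20.0 [ 0.634785   -0.04167891  0.04079923] 0.3023457030735419 psi 1.6336334722737778
aa [([141.0, 173.0, 236.0, 260.0], 0.87)]
block [([232.0, 174.0, 325.0, 256.0], 0.77), ([553.0, 122.0, 559.0, 143.0], 0.41)]
d [([409.0, 170.0, 512.0, 261.0], 0.95), ([321.0, 172.0, 419.0, 260.0], 0.95), ([231.0, 173.0, 324.0, 259.0], 0.35)]
[461.3 219.3]
[370.3 219.6]
[279.7 220. ]
[189.  220.3]
```

Call:
jog_arm --increments '[{"tx": 0,"ty": 3,"tz": 0,"wx": 0,"wy": 0,"wz": 0,"gripper": 0.1},{"tx": 0,"ty": 6,"tz": 0,"wx": 0,"wy": 0,"wz": 0,"gripper": 0.1},{"tx": 0,"ty": 6,"tz": 10,"wx": 0,"wy": 0,"wz": 0,"gripper": 0.1},{"tx": 0,"ty": 6,"tz": 20,"wx": 0,"wy": 0,"wz": 0,"gripper": 0.1},{"tx": 0,"ty": 6,"tz": 28,"wx": 0,"wy": 0,"wz": 0,"gripper": 0.1}]'

```text
time: 20.57
position: [0.6362, -0.0314, 0.0152]
tool_rot: [0.106, -3.139, -0.0]
ft_force: [0.2, 0.6, -0.9]
grip_width: 0.302
grip_force: 20.0
```

Call:
jog_arm --increments '[{"tx": 0,"ty": 0,"tz": 5,"wx": 0,"wy": 0,"wz": 0,"gripper": 0.1},{"tx": 0,"ty": 0,"tz": 12,"wx": 0,"wy": 0,"wz": 0,"gripper": 0.1},{"tx": 0,"ty": 0,"tz": 19,"wx": 0,"wy": 0,"wz": 0,"gripper": 0.1},{"tx": 0,"ty": 0,"tz": 23,"wx": 0,"wy": 0,"wz": 0,"gripper": 0.1},{"tx": 0,"ty": 0,"tz": 25,"wx": 0,"wy": 0,"wz": 0,"gripper": 0.1}]'

```text
time: 20.98
position: [0.6364, -0.0319, -0.0073]
tool_rot: [0.105, -3.139, -0.001]
ft_force: [-6.5, 1.0, 21.4]
grip_width: 0.304
grip_force: 20.0
```

Call:
jog_arm --increments '[{"tx": -1,"ty": -2,"tz": -2,"wx": 0,"wy": 0,"wz": 0,"gripper": 0.1},{"tx": -1,"ty": -3,"tz": -2,"wx": 0,"wy": 0,"wz": 0,"gripper": 0.1},{"tx": -1,"ty": -3,"tz": -1,"wx": 0,"wy": 0,"wz": 0,"gripper": 0.1},{"tx": -1,"ty": -3,"tz": -1,"wx": 0,"wy": 0,"wz": 0,"gripper": 0.1},{"tx": -1,"ty": -3,"tz": -1,"wx": 0,"wy": 0,"wz": 0,"gripper": 0.1}]'

```text
time: 21.4
position: [0.6383, -0.0352, -0.0072]
tool_rot: [-0.105, 3.139, -0.001]
ft_force: [-0.8, -0.6, 4.1]
grip_width: 0.304
grip_force: 20.0
```

Call:
jog_arm --increments '[{"tx": 0,"ty": 0,"tz": 0,"wx": 0,"wy": 0,"wz": 0,"gripper": 0.35},{"tx": 0,"ty": 0,"tz": 0,"wx": 0,"wy": 0,"wz": 0,"gripper": 0.42},{"tx": 0,"ty": 0,"tz": 0,"wx": 0,"wy": 0,"wz": 0,"gripper": 0.42},{"tx": 0,"ty": 0,"tz": 0,"wx": 0,"wy": 0,"wz": 0,"gripper": 0.42},{"tx": 0,"ty": 0,"tz": -15,"wx": 0,"wy": 0,"wz": 0,"gripper": 0.42}]'

```text
time: 21.82
position: [0.6349, -0.0342, 0.0041]
tool_rot: [0.106, -3.134, -0.0]
ft_force: [-0.9, -0.7, -0.7]
grip_width: 0.416
grip_force: 0.0
```

Call:
jog_arm --increments '[{"tx": 0,"ty": 0,"tz": -30,"wx": 0,"wy": 0,"wz": 0,"gripper": 0.42},{"tx": 0,"ty": 0,"tz": -65,"wx": 0,"wy": 0,"wz": 0,"gripper": 0.42},{"tx": 0,"ty": 0,"tz": -85,"wx": 0,"wy": 0,"wz": 0,"gripper": 0.6},{"tx": 10,"ty": -20,"tz": -85,"wx": 0,"wy": 0,"wz": 0,"gripper": 0.6},{"tx": 20,"ty": -50,"tz": -85,"wx": 0,"wy": 0,"wz": 0,"gripper": 0.6}]'

```text
time: 22.23
position: [0.6232, -0.0814, 0.0942]
tool_rot: [-0.117, 3.135, 0.004]
ft_force: [1.4, 0.0, -1.1]
grip_width: 0.55
grip_force: 0.0
```

Call:
jog_arm --increments '[{"tx": 16,"ty": -28,"tz": 0,"wx": 0,"wy": 0,"wz": 0,"gripper": 0.65},{"tx": 33,"ty": -56,"tz": 0,"wx": 0,"wy": 0,"wz": 0,"gripper": 0.65},{"tx": 50,"ty": -85,"tz": 0,"wx": 0,"wy": 0,"wz": 0,"gripper": 0.65},{"tx": 67,"ty": -114,"tz": 0,"wx": 0,"wy": 0,"wz": 0,"gripper": 0.65},{"tx": 84,"ty": -143,"tz": 0,"wx": 0,"wy": 0,"wz": 0,"gripper": 0.65}]'

```text
time: 22.65
position: [0.5461, -0.2352, 0.0922]
tool_rot: [-0.106, 3.14, 0.001]
ft_force: [1.6, -0.0, -0.4]
grip_width: 0.649
grip_force: 0.0
```

Call:
jog_arm --increments '[{"tx": 16,"ty": -27,"tz": 0,"wx": 0,"wy": 0,"wz": 0,"gripper": 0.65},{"tx": 35,"ty": -60,"tz": 0,"wx": 0,"wy": 0,"wz": 0,"gripper": 0.65},{"tx": 52,"ty": -90,"tz": 0,"wx": 0,"wy": 0,"wz": 0,"gripper": 0.65},{"tx": 62,"ty": -108,"tz": 0,"wx": 0,"wy": 0,"wz": 0,"gripper": 0.65},{"tx": 66,"ty": -115,"tz": 0,"wx": 0,"wy": 0,"wz": 0,"gripper": 0.65}]'

```text
time: 23.07
position: [0.4858, -0.3578, 0.0924]
tool_rot: [0.096, -3.139, 0.003]
ft_force: [-0.7, 0.4, -0.1]
grip_width: 0.648
grip_force: 0.0
```

Call:
jog_arm --increments '[{"tx": 0,"ty": 0,"tz": 0,"wx": 0,"wy": 0,"wz": 0,"gripper": 0.65},{"tx": 0,"ty": 0,"tz": 0,"wx": 0,"wy": 0,"wz": 0,"gripper": 0.65},{"tx": 0,"ty": 0,"tz": 0,"wx": 0,"wy": 0,"wz": 0,"gripper": 0.65},{"tx": 0,"ty": 0,"tz": 0,"wx": 0,"wy": 0,"wz": 0,"gripper": 0.65},{"tx": 0,"ty": 0,"tz": 0,"wx": 0,"wy": 0,"wz": 0,"gripper": 0.65}]'

```text
time: 23.48
position: [0.4901, -0.3515, 0.0922]
tool_rot: [-0.11, 3.139, 0.001]
ft_force: [-0.6, -0.0, -0.1]
grip_width: 0.647
grip_force: 0.0
```

```bash
python3 - <<'E'
from h import *
w=vision.get_image("wrist");s=ctrl.get_state();p=s["position"];r=R.from_rotvec(s["tool_rot"]).as_matrix();print(s["time"],p,s["grip_width"],"psi",np.arctan2(r[1,1],r[0,1]))
print([(np.round(d["bbox"]).tolist(),round(d["conf"],2)) for d in vision.spot_in("wrist","d_cell")],proj(w,[.489,-.353,.058]),proj(w,p))
t=vision.get_image("top")
a=cv2.resize(w["color"][120:320,170:370],(400,400));b=cv2.resize(t["color"][110:210,240:340],(400,400),interpolation=cv2.INTER_CUBIC)
cv2.imwrite("pics/w10.png",np.hstack([a,b]))
E
```

```text
23.5333 [ 0.48984966 -0.35187346  0.09226371] 0.6497389430282843 psi 1.6405068389671795
[([243.0, 179.0, 291.0, 236.0], 0.72)] [268.97702188 216.76754915] [270.41700051 233.85257525]
```

View pics/w10.png

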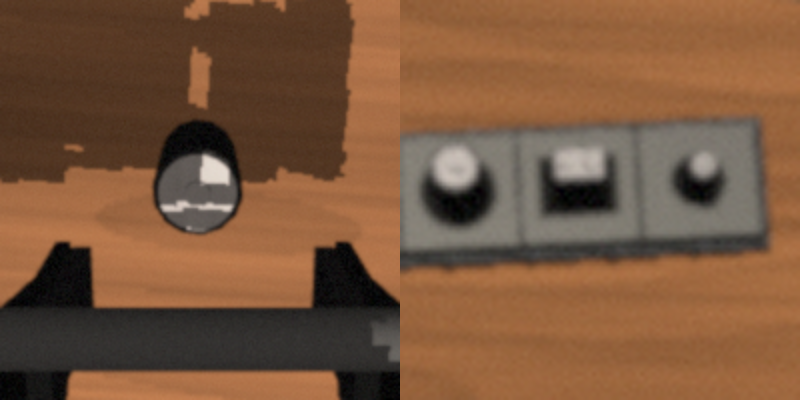

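The top view shows C, block and AA standing in their pockets, with the block aligned at (578,165). D's disc is at (198,192) in the left crop, ~1–2 mm left of the finger centre. Descending with ty −1.

Call:
jog_arm --increments '[{"tx": 0,"ty": -1,"tz": 20,"wx": 0,"wy": 0,"wz": 0,"gripper": 0.65},{"tx": 0,"ty": -1,"tz": 45,"wx": 0,"wy": 0,"wz": 0,"gripper": 0.65},{"tx": 0,"ty": -1,"tz": 70,"wx": 0,"wy": 0,"wz": 0,"gripper": 0.65},{"tx": 0,"ty": -1,"tz": 92,"wx": 0,"wy": 0,"wz": 0,"gripper": 0.65},{"tx": 0,"ty": -1,"tz": 105,"wx": 0,"wy": 0,"wz": 0,"gripper": 0.6}]'

```text
time: 24.05
position: [0.4877, -0.3531, -0.0152]
tool_rot: [0.106, -3.137, -0.003]
ft_force: [-0.8, -0.9, -0.9]
grip_width: 0.631
grip_force: 0.0
```

Call:
jog_arm --increments '[{"tx": 0,"ty": 0,"tz": 0,"wx": 0,"wy": 0,"wz": 0,"gripper": 0.5},{"tx": 0,"ty": 0,"tz": 0,"wx": 0,"wy": 0,"wz": 0,"gripper": 0.4},{"tx": 0,"ty": 0,"tz": 0,"wx": 0,"wy": 0,"wz": 0,"gripper": 0.2},{"tx": 0,"ty": 0,"tz": 0,"wx": 0,"wy": 0,"wz": 0,"gripper": 0.2},{"tx": 0,"ty": 0,"tz": 0,"wx": 0,"wy": 0,"wz": 0,"gripper": 0.2}]' --grip_force 30

```text
time: 24.47
position: [0.4902, -0.355, -0.011]
tool_rot: [-0.106, 3.137, -0.002]
ft_force: [0.6, 0.4, 3.7]
grip_width: 0.371
grip_force: 30.0
```

Call:
jog_arm --increments '[{"tx": 0,"ty": 0,"tz": 0,"wx": 0,"wy": 0,"wz": 0,"gripper": 0.2},{"tx": 0,"ty": 0,"tz": -5,"wx": 0,"wy": 0,"wz": 0,"gripper": 0.2},{"tx": 0,"ty": 0,"tz": -20,"wx": 0,"wy": 0,"wz": 0,"gripper": 0.2},{"tx": 0,"ty": 0,"tz": -50,"wx": 0,"wy": 0,"wz": 0,"gripper": 0.2},{"tx": 0,"ty": 0,"tz": -85,"wx": 0,"wy": 0,"wz": 0,"gripper": 0.2}]'

```text
time: 24.88
position: [0.4868, -0.353, 0.0711]
tool_rot: [0.105, -3.135, -0.004]
ft_force: [0.6, -0.7, -1.6]
grip_width: 0.372
grip_force: 30.0
```

Call:
jog_arm --increments '[{"tx": -8,"ty": 20,"tz": -10,"wx": 0,"wy": 0,"wz": 0,"gripper": 0.2},{"tx": -19,"ty": 48,"tz": -20,"wx": 0,"wy": 0,"wz": 0,"gripper": 0.2},{"tx": -31,"ty": 79,"tz": -20,"wx": 0,"wy": 0,"wz": 0,"gripper": 0.2},{"tx": -44,"ty": 112,"tz": -20,"wx": 0,"wy": 0,"wz": 0,"gripper": 0.2},{"tx": -57,"ty": 145,"tz": -20,"wx": 0,"wy": 0,"wz": 0,"gripper": 0.2}]'

```text
time: 25.3
position: [0.536, -0.2047, 0.0928]
tool_rot: [-0.104, 3.139, -0.0]
ft_force: [0.6, 0.1, -2.8]
grip_width: 0.372
grip_force: 30.0
```

Call:
jog_arm --increments '[{"tx": -13,"ty": 33,"tz": 0,"wx": 0,"wy": 0,"wz": 0,"gripper": 0.2},{"tx": -26,"ty": 66,"tz": 0,"wx": 0,"wy": 0,"wz": 0,"gripper": 0.2},{"tx": -39,"ty": 99,"tz": 0,"wx": 0,"wy": 0,"wz": 0,"gripper": 0.2},{"tx": -52,"ty": 132,"tz": 0,"wx": 0,"wy": 0,"wz": 0,"gripper": 0.2},{"tx": -64,"ty": 164,"tz": 0,"wx": 0,"wy": 0,"wz": 0,"gripper": 0.2}]'

```text
time: 25.72
position: [0.5889, -0.0361, 0.0924]
tool_rot: [0.106, -3.14, -0.0]
ft_force: [0.3, 0.1, -1.0]
grip_width: 0.373
grip_force: 30.0
```

Call:
jog_arm --increments '[{"tx": -13,"ty": 33,"tz": 0,"wx": 0,"wy": 0,"wz": 0,"gripper": 0.2},{"tx": -26,"ty": 66,"tz": 0,"wx": 0,"wy": 0,"wz": 0,"gripper": 0.2},{"tx": -37,"ty": 95,"tz": 0,"wx": 0,"wy": 0,"wz": 0,"gripper": 0.2},{"tx": -45,"ty": 115,"tz": 0,"wx": 0,"wy": 0,"wz": 0,"gripper": 0.2},{"tx": -49,"ty": 126,"tz": 0,"wx": 0,"wy": 0,"wz": 0,"gripper": 0.2}]'

```text
time: 26.13
position: [0.6293, 0.0957, 0.092]
tool_rot: [0.113, -3.139, -0.003]
ft_force: [0.5, -0.3, -2.5]
grip_width: 0.372
grip_force: 30.0
```

Call:
jog_arm --increments '[{"tx": 0,"ty": 0,"tz": 0,"wx": 0,"wy": 0,"wz": 0,"gripper": 0.2},{"tx": 0,"ty": 0,"tz": 0,"wx": 0,"wy": 0,"wz": 0,"gripper": 0.2},{"tx": 0,"ty": 0,"tz": 15,"wx": 0,"wy": 0,"wz": 0,"gripper": 0.2},{"tx": 0,"ty": 0,"tz": 30,"wx": 0,"wy": 0,"wz": 0,"gripper": 0.2},{"tx": 0,"ty": 0,"tz": 40,"wx": 0,"wy": 0,"wz": 0,"gripper": 0.2}]'

```text
time: 26.55
position: [0.6285, 0.0873, 0.0513]
tool_rot: [0.099, -3.139, 0.003]
ft_force: [-1.1, 0.2, -1.5]
grip_width: 0.369
grip_force: 30.0
```

Call:
jog_arm --increments '[{"tx": 0,"ty": 0,"tz": 0,"wx": 0,"wy": 0,"wz": 0,"gripper": 0.2},{"tx": 0,"ty": 0,"tz": 0,"wx": 0,"wy": 0,"wz": 0,"gripper": 0.2},{"tx": 0,"ty": 0,"tz": 0,"wx": 0,"wy": 0,"wz": 0,"gripper": 0.2},{"tx": 0,"ty": 0,"tz": 0,"wx": 0,"wy": 0,"wz": 0,"gripper": 0.2},{"tx": 0,"ty": 0,"tz": 0,"wx": 0,"wy": 0,"wz": 0,"gripper": 0.2}]'

```text
time: 26.97
position: [0.63, 0.0911, 0.0534]
tool_rot: [-0.105, 3.138, 0.0]
ft_force: [0.4, 0.9, -2.3]
grip_width: 0.368
grip_force: 30.0
```

```bash
python3 - <<'E'
from h import *
w=vision.get_image("wrist");s=ctrl.get_state();p=s["position"];print(s["time"],p,s["grip_width"],s["grip_force"])
for n in ["d"]:
    print(n,[(np.round(d["bbox"]).tolist(),round(d["conf"],2)) for d in vision.spot_in("wrist","pocket_"+n)])
for q in [(.6298,.0918),(.6341,.0279),(.6385,-.0359),(.6428,-.0998)]: print(proj(w,[*q,.017]).round(1))
E
```

```text
27.0167 [0.62992634 0.09110444 0.05323327] 0.3725064140130204 29.990750765427947
d [([137.0, 171.0, 230.0, 256.0], 0.77), ([227.0, 173.0, 316.0, 246.0], 0.56)]
[272.1 217.1]
[183.8 217.1]
[ 95.6 217.2]
[  7.2 217.2]
```

Call:
jog_arm --increments '[{"tx": 0,"ty": 0,"tz": 10,"wx": 0,"wy": 0,"wz": 0,"gripper": 0.2},{"tx": 0,"ty": 0,"tz": 25,"wx": 0,"wy": 0,"wz": 0,"gripper": 0.2},{"tx": 0,"ty": 0,"tz": 38,"wx": 0,"wy": 0,"wz": 0,"gripper": 0.2},{"tx": 0,"ty": 0,"tz": 47,"wx": 0,"wy": 0,"wz": 0,"gripper": 0.2},{"tx": 0,"ty": 0,"tz": 51,"wx": 0,"wy": 0,"wz": 0,"gripper": 0.2}]'

```text
time: 27.48
position: [0.6277, 0.0909, -0.0012]
tool_rot: [0.106, -3.136, 0.001]
ft_force: [-0.4, 0.2, -1.8]
grip_width: 0.372
grip_force: 30.0
```

Call:
jog_arm --increments '[{"tx": 0,"ty": 0,"tz": 2,"wx": 0,"wy": 0,"wz": 0,"gripper": 0.2},{"tx": 0,"ty": 0,"tz": 4,"wx": 0,"wy": 0,"wz": 0,"gripper": 0.2},{"tx": 0,"ty": 0,"tz": 6,"wx": 0,"wy": 0,"wz": 0,"gripper": 0.2},{"tx": 0,"ty": 0,"tz": 6,"wx": 0,"wy": 0,"wz": 0,"gripper": 0.2},{"tx": 0,"ty": 0,"tz": 6,"wx": 0,"wy": 0,"wz": 0,"gripper": 0.2}]'

```text
time: 27.9
position: [0.6301, 0.0912, -0.0039]
tool_rot: [-0.106, 3.138, 0.0]
ft_force: [0.7, -0.2, -0.2]
grip_width: 0.369
grip_force: 30.0
```

Call:
jog_arm --increments '[{"tx": 0,"ty": 0,"tz": 0,"wx": 0,"wy": 0,"wz": 0,"gripper": 0.42},{"tx": 0,"ty": 0,"tz": 0,"wx": 0,"wy": 0,"wz": 0,"gripper": 0.5},{"tx": 0,"ty": 0,"tz": 0,"wx": 0,"wy": 0,"wz": 0,"gripper": 0.5},{"tx": 0,"ty": 0,"tz": 0,"wx": 0,"wy": 0,"wz": 0,"gripper": 0.5},{"tx": 0,"ty": 0,"tz": -10,"wx": 0,"wy": 0,"wz": 0,"gripper": 0.5}]'

```text
time: 28.32
position: [0.6276, 0.0909, 0.0038]
tool_rot: [0.106, -3.136, 0.001]
ft_force: [-0.3, -0.4, -0.4]
grip_width: 0.495
grip_force: 0.0
```

Call:
jog_arm --increments '[{"tx": 0,"ty": 0,"tz": -30,"wx": 0,"wy": 0,"wz": 0,"gripper": 0.5},{"tx": 0,"ty": 0,"tz": -65,"wx": 0,"wy": 0,"wz": 0,"gripper": 0.5},{"tx": 0,"ty": 0,"tz": -100,"wx": 0,"wy": 0,"wz": 0,"gripper": 0.5},{"tx": 0,"ty": 20,"tz": -125,"wx": 0,"wy": 0,"wz": 0,"gripper": 0.5},{"tx": 0,"ty": 50,"tz": -130,"wx": 0,"wy": 0,"wz": 0,"gripper": 0.5}]'

```text
time: 28.73
position: [0.6304, 0.137, 0.143]
tool_rot: [-0.094, 3.129, -0.0]
ft_force: [1.2, 1.4, 0.0]
grip_width: 0.497
grip_force: 0.0
```

Call:
jog_arm --increments '[{"tx": 5,"ty": 35,"tz": 0,"wx": 0,"wy": 0,"wz": 0,"gripper": 0.5},{"tx": 10,"ty": 75,"tz": 0,"wx": 0,"wy": 0,"wz": 0,"gripper": 0.5},{"tx": 15,"ty": 115,"tz": 0,"wx": 0,"wy": 0,"wz": 0,"gripper": 0.5},{"tx": 20,"ty": 145,"tz": 0,"wx": 0,"wy": 0,"wz": 0,"gripper": 0.5},{"tx": 20,"ty": 160,"tz": 0,"wx": 0,"wy": 0,"wz": 0,"gripper": 0.5}]'

```text
time: 29.15
position: [0.5925, 0.306, 0.1362]
tool_rot: [0.116, -3.139, -0.006]
ft_force: [0.7, 0.5, -0.1]
grip_width: 0.501
grip_force: 0.0
```

```bash
python3 - <<'E'
from h import *
s=vision.get_image("scene");t=vision.get_image("top")
a=cv2.resize(s["color"][170:300,200:360],(640,520)[:1]+(300,),interpolation=cv2.INTER_CUBIC);b=cv2.resize(t["color"][100:240,200:340],(640,300),interpolation=cv2.INTER_CUBIC)
cv2.imwrite("pics/f.png",np.vstack([a,b]));print(ctrl.get_state()["time"],ctrl.get_state()["position"])
E
```

```text
29.25 [0.59383526 0.30371501 0.13576463]
```

View pics/f.png

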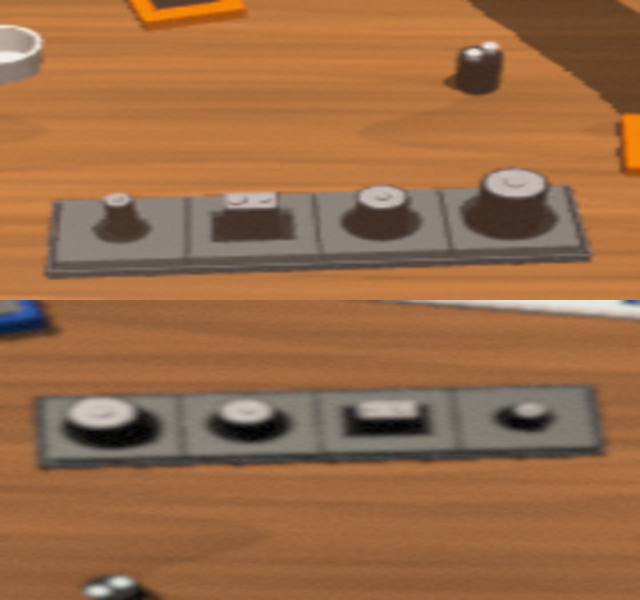

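Both views show all four batteries upright in their own pockets: AA (118,200), block (250,200), C (382,197) and D (513,183). The small capacitor is undisturbed. Handing in.

```bash
python3 -c "
from bench import ctrl
print(ctrl.close_job())"
```

```text
the job is handed in; nothing more can be done
None
```

All four batteries are standing terminals-up in their own pockets, the block's long side along its pocket's; the arm never touched either capacitor (only the small one was in the final pictures), and I handed the job in at about 29 s of the 102 s limit, with no verdict returned.

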